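# Pour the brass nuts through the funnel into the tall jar

### The arm

A 6-joint arm with a two-finger parallel gripper is mounted at the origin on the work surface. World frame = base frame: x ahead of the robot, y to its left, z up, the work surface at z = 0. Lengths are in m, angles in rad, forces in N, time in s.
With the tool pointing down it reaches from about 0.35 to 0.85 m from the base axis. Payload 8.1 kg.
Tool frame: the origin (TCP) lies on the centre line of the jaws, within the pads' length; the fingertips stand robot.tips_ahead ahead of it and the grasp point (between the pads) lies 6 mm ahead of it (robot.tips_ahead is the distance from the TCP to the fingertips, in m); z points along the fingers, y is the line along which they close (so a half turn about z gives the same grasp; the last joint's range is limited). The gripper opens to 93 mm and grips with 3 to 60 N. Pads are 15 mm wide; open, the fingers measure 128 mm over their backs; the gripper's body (75 mm by 188 mm) begins 65 mm behind the grasp point.
Start: joints at [-1.278, 0.13, 1.488, -0, 1.523, -0.085], TCP at [0.221, -0.558, 0.244] pointing down, gripper open.
Joint ranges: [-2.96, 2.96], [-0.89, 2.26], [0.02, 2.5], [-1.34, 4.48], [0, 2.73], [-2.66, 2.66]. Speed limits (rad/s): [2.39, 2.39, 2.79, 3.14, 3.14, 3.14].

### API

Orientations are given as a rotation vector (axis times angle).
In Python, from plant import robot gives the robot as it stands.
- The arm moves only by the tool apply_moves, never from a script. Its arguments are lists of equal length, an entry for each row: "delta_pos": the shift along the tool's x, y, z in cm, a list of three; "twist": the turn about the tool's z in rad. A call has 1 to 8 rows; each row shifts and turns the commanded pose from where the row before left it, along the tool's axes as they then stand; what a row does not reach is not made up. A row lasts 1/8 s, in which the tool goes at most 62.5 mm and 10.7 degrees, less where a joint would pass 70% of its speed; a pose out of reach is approached as far as the arm can. A call with a gripper value outside its range is refused whole. "gripper" is the finger opening in cm, from 0 to 9.3, set as the call begins (left out, the last holds). The fingers move at their own pace and stop on an object; "squeeze" is the grip in N (left out, the last holds). Time passes only in rows, so rows that do not move let the fingers close. It gives the time, the measured TCP pose, the force, the opening and the grip force at its end, in the units of the state.
- robot.read_state(): the state, without advancing time (a new reading comes with each control period).
- robot.read_camera(name): name is "scene" or "top" or "wrist"; returns a dict with "frame" (400x640x3 uint8, red, green, blue), "vertical_fov" (degrees; the focal length in pixels is half the picture's height over the tangent of half this angle, whatever the lens; pixels are square), "cx", "cy" (the principal point, pixels), "R" (3x3) and "t" (3): a world point X has camera coordinates R X + t. Camera axes: x right, y down, z forward; pixel columns grow to the right and rows downward; lengths in m; the calibration is good to about 2 mm. The wrist camera is an equidistant fisheye: a pixel r from the principal point sees the ray r / f radians off the axis. A picture is of the moment at which its call begins. There is no depth.
- robot.close_job(): hands the job in; it is judged then, once.
The state is a dict: "t": time; "q": joint angles; "dq": joint speeds; "joint_torque": joint torques, N m; "tool_pos": TCP position; "orientation": TCP orientation; "force": force on the tool from outside, world axes, zero at the start; "wrist_torque": the same for the moment, N m; "opening": finger opening in m; "gripper_force": force on a finger pad.
Only numpy, scipy, OpenCV 4.12 (cv2) and the standard library are available. Lean on these libraries where they do the work, as an engineer would, in place of code of your own. Each camera call takes 0.05 s, during which the arm holds its last target. There are 200 camera calls.

### The job

Stand the taller of the two grey jars on the bench upright and centred under the funnel's spout, then tip the tray by its lever so that all five brass nuts run through the funnel into that jar. Finally swing the tray back down level, leaving the filled jar standing under the spout; leave the short jar, the white bottle and the wrench where they are.

Things in the scene. Friction and masses are not known exactly. Their poses are not given: they have to be found in the camera images.
- stand: Fixed pouring stand: steel foot and two upright rods carrying a white funnel and, on its +y side, a tipping tray. Origin on the table exactly under the funnel's axis, z up; yaw varies up to 0.2 rad. The -x and -y sides beneath the funnel are open down to the table; foot and rods lie only at stand x 65 to 175, y -60 to 210 mm (rods to z 243).
- funnel_rim (a point): Centre of the white funnel's round rim, 136 mm across, on the funnel's axis 210 mm above the table. The cone narrows to a straight spout, 57 mm outside and 51 mm inside, from z = 135 down to 110 mm.
- spout (a point): Centre of the funnel spout's lower open end, 110 mm above the table, on the funnel's axis.
- tray (a joint): Tray angle (rad): 0 level as at the start, 1.05 (stop) fully tipped towards the funnel. The hinge is stiff: it stays where it is left; it takes about 8 N at the lever ball to raise it loaded, 2 to 5 N to lower it. The nuts begin to slide at about 0.45 to 0.65 rad.
- tray_hinge (a point): Point on the tray's hinge axis, mid-width, at stand (0, 50, 224) mm; the axis runs along the stand's x. The open aluminium tray, 104 mm wide with 28 mm walls, reaches from its open lip over the funnel (stand y = 40) to its back wall (stand y = 205); its floor is level with the hinge.
- lever_ball (a point): Centre of the 32 mm wooden ball on the tray's lever, a 10 mm steel rod from the hinge, on the tray's -x side; 110 mm from the hinge axis. Tray level: rod leans 30 degrees away from the funnel, ball at stand (-74, 105, 319) mm; fully tipped: (-74, -5, 319), passing z 334 midway. Push the ball to stand -y to tip and pour, back to +y to lower.
- tall_jar: The taller of two plain light-grey plastic open jars: 68 mm outside diameter, 62 mm inside, 100 mm high, floor 5 mm thick, about 0.12 kg. Loose. Origin at the centre of its underside, z up along its axis.
- tall_jar_mouth (a point): Centre of the tall jar's mouth, 100 mm above its underside.
- short_jar: The shorter grey jar, same diameter, 60 mm high. Loose bystander. Origin at the centre of its underside.
- bottle: Closed white jar with black cap, 60 mm across, 130 mm high, loose bystander. Origin at the centre of its underside.
- wrench: Steel wrench 180 mm long lying on the table, loose bystander. Origin under its middle, x along its length.
- nut0: One of five alike brass hexagon nuts, 16 mm across flats, 13 mm high, about 24 g, lying loose in the tray. Origin at the centre of one end face, z along its axis.
- nut1: One of five alike brass hexagon nuts, 16 mm across flats, 13 mm high, about 24 g, lying loose in the tray. Origin at the centre of one end face, z along its axis.
- nut2: One of five alike brass hexagon nuts, 16 mm across flats, 13 mm high, about 24 g, lying loose in the tray. Origin at the centre of one end face, z along its axis.
- nut3: One of five alike brass hexagon nuts, 16 mm across flats, 13 mm high, about 24 g, lying loose in the tray. Origin at the centre of one end face, z along its axis.
- nut4: One of five alike brass hexagon nuts, 16 mm across flats, 13 mm high, about 24 g, lying loose in the tray. Origin at the centre of one end face, z along its axis.

How it is judged:
On the way, in this order (a step that is already met when the one before it is completed fails the run):
1. the tall jar stands upright on the bench under the spout, its mouth centred within 15 mm, the tray not yet tipped (horizontal distance between tall_jar_mouth and spout below 0.015 m and height (world z) of tall_jar below 0.006 m and angle between tall_jar's own z axis and vertical below 0.1 rad and value of joint tray below 0.15 rad), for 0.2 s.
2. the tray is tipped by more than 0.35 rad with the tall jar under the spout (horizontal distance between tall_jar_mouth and spout below 0.015 m and value of joint tray above 0.35 rad), for 0.1 s.
At the end, for the whole second after the job is handed in: All five nuts lie at rest inside the tall jar (below its rim); the jar stands upright on the bench with its mouth within 15 mm of the spout's axis (sideways); the tray is back level within 0.12 rad (horizontal distance between tall_jar_mouth and spout below 0.015 m and height (world z) of tall_jar below 0.006 m and angle between tall_jar's own z axis and vertical below 0.1 rad and value of joint tray below 0.12 rad and linear speed of tall_jar below 0.02 m/s and x of nut0 in the frame of tall_jar between -0.034 and 0.034 m and y of nut0 in the frame of tall_jar between -0.034 and 0.034 m and z of nut0 in the frame of tall_jar between 0 and 0.095 m and linear speed of each of nut0, nut1, nut2, nut3, nut4 below 0.03 m/s and x of nut1 in the frame of tall_jar between -0.034 and 0.034 m and y of nut1 in the frame of tall_jar between -0.034 and 0.034 m and z of nut1 in the frame of tall_jar between 0 and 0.095 m and x of nut2 in the frame of tall_jar between -0.034 and 0.034 m and y of nut2 in the frame of tall_jar between -0.034 and 0.034 m and z of nut2 in the frame of tall_jar between 0 and 0.095 m and x of nut3 in the frame of tall_jar between -0.034 and 0.034 m and y of nut3 in the frame of tall_jar between -0.034 and 0.034 m and z of nut3 in the frame of tall_jar between 0 and 0.095 m and x of nut4 in the frame of tall_jar between -0.034 and 0.034 m and y of nut4 in the frame of tall_jar between -0.034 and 0.034 m and z of nut4 in the frame of tall_jar between 0 and 0.095 m); the robot touches nothing.
It fails at once if the short jar, the bottle or the wrench is moved by more than 40 mm or a jar or bottle is knocked over (distance of any of short_jar, bottle, wrench from where it was at the start of the episode above 0.04 m or angle between any of short_jar, bottle, tall_jar's own z axis and vertical above 0.6 rad).
It also fails if it takes over 72 s, if anything falls off the work surface, if the arm or the gripper's body presses on something with over 40 N, if the wrist force passes 120 N, or if a joint passes its speed limit or range.

## Working session

There is one attempt and no reset: what is moved stays moved. The work goes in short steps, Python scripts to look and compute and a tool call to move; the robot and the scene stay as the last step left them, time stands still between calls to the robot, and variables do not carry over. Pictures are saved under pics/ and viewed, at most 10 in all, crops included, and the job is handed in when it is done.

Besides the shell and the picture viewer there is one more tool, called after "Request:" by a JSON object that holds its "op" and its "data", one argument or row to a line. apply_moves: Moves the arm, as the interface text tells. Its arguments: {"type":"object","properties":{"delta_pos":{"type":"array"},"twist":{"type":"array"},"gripper":{"type":"number"},"squeeze":{"type":"number"}},"required":["delta_pos","twist"]}

```bash
mkdir -p pics; cat > s.py <<'E'
from plant import robot
import cv2,numpy as np,json
def shot(n,fn):
    c=robot.read_camera(n); cv2.imwrite('pics/'+fn+'.png',c['frame'][:,:,::-1])
    np.save('pics/'+fn+'.npy',{k:np.array(v) for k,v in c.items() if not isinstance(v,str)},allow_pickle=True); return c
def load(fn): return np.load('pics/'+fn+'.npy',allow_pickle=True).item()
def ray(c,u,v):
    f=200/np.tan(np.radians(float(c['vertical_fov']))/2)
    d=c['R'].T@np.array([(u-c['cx'])/f,(v-c['cy'])/f,1]); return -c['R'].T@c['t'],d
def onz(c,u,v,z):
    o,d=ray(c,u,v); return o+d*(z-o[2])/d[2]
def proj(c,X):
    f=200/np.tan(np.radians(float(c['vertical_fov']))/2)
    p=c['R']@np.array(X)+c['t']; return f*p[0]/p[2]+c['cx'],f*p[1]/p[2]+c['cy']
E
python3 - <<'E'
from s import *
a=shot('top','top0');b=shot('scene','scene0')
cv2.imwrite('pics/both0.png',cv2.resize(a['frame'][:,:,::-1],(800,500)))
for c in(a,b): print(c['vertical_fov'],c['cx'],c['cy'],-np.array(c['R']).T@c['t'],np.array(c['R'])[2])
s=robot.read_state();print(s['orientation'],s['tool_pos'],robot.tips_ahead,s['t'])
E
```

```text
57.8343708329829 312.41445091643294 203.65572694192113 [ 0.33727304 -0.02917324  1.20246479] [ 0.22784317 -0.00718181 -0.97367136]
50.85348813969609 326.71082142539075 199.59178560627973 [ 1.44425795 -0.18425215  1.00000292] [-0.72695365  0.1270751  -0.67482613]
[-3.08409153e+00 -5.89591148e-01  2.62743730e-04] [ 0.22121    -0.55721466  0.24269002] 0.025 0.1
```

View pics/top0.png

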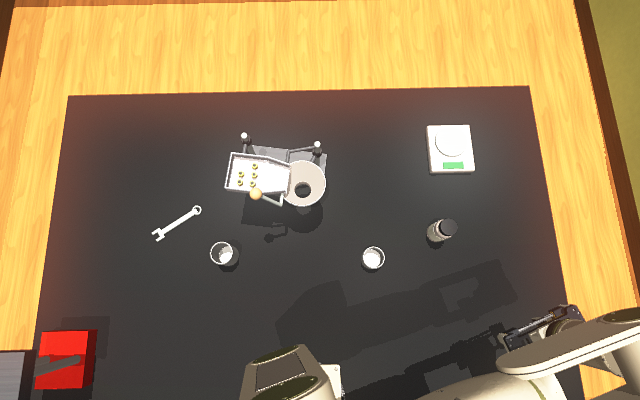

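View pics/scene0.png

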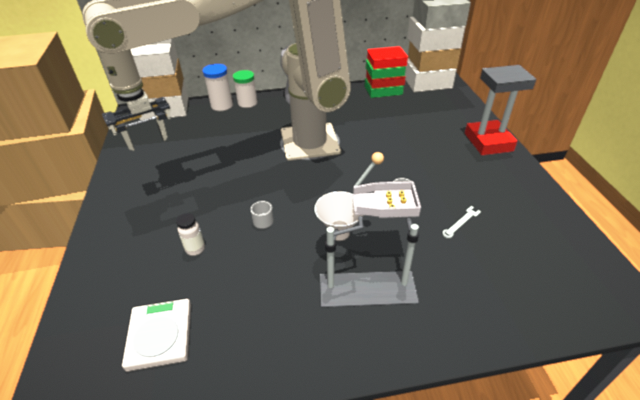

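The top view shows the left jar at (224,253), the likely tall one, the small jar at (373,258), the bottle at (441,230), the wrench at (177,223), the funnel rim at about (303,184) and the ball at (256,194). Next I'll measure these precisely.

```bash
python3 - <<'E'
from s import *
c=load('top0');b=load('scene0')
f=c['frame'];g=cv2.cvtColor(f,cv2.COLOR_RGB2GRAY)
im=f[:,:,::-1]
A=cv2.resize(im[120:220,215:335],(480,400),interpolation=cv2.INTER_CUBIC)
B=cv2.resize(im[235:275,205:245],(300,200*3//2),interpolation=cv2.INTER_CUBIC)
C=cv2.resize(im[240:280,353:393],(300,300),interpolation=cv2.INTER_CUBIC)
o=np.zeros((600,780,3),np.uint8);o[:400,:480]=A;o[:300,480:]=B;o[300:,480:]=C
cv2.imwrite('pics/crop1.png',o)
# candidate blobs
for nm,(x0,y0,x1,y1),th in [('jarL',(205,235,245,275),75),('jarR',(353,240,393,280),75)]:
    m=(g[y0:y1,x0:x1]>th).astype(np.uint8)
    k=max(cv2.findContours(m,cv2.RETR_EXTERNAL,cv2.CHAIN_APPROX_NONE)[0],key=cv2.contourArea)
    h=k[:,0]+[x0,y0]; print(nm,cv2.boundingRect(h),cv2.fitEllipse(h))
hsv=cv2.cvtColor(b['frame'],cv2.COLOR_RGB2HSV)
for n,cc,(x0,y0,x1,y1) in [('top',c,(244,182,268,206)),('scene',b,(366,148,390,168))]:
    h=cv2.cvtColor(cc['frame'],cv2.COLOR_RGB2HSV)[y0:y1,x0:x1]
    m=((h[...,0]>8)&(h[...,0]<28)&(h[...,1]>70)&(h[...,2]>110)).astype(np.uint8)
    k=max(cv2.findContours(m,cv2.RETR_EXTERNAL,cv2.CHAIN_APPROX_NONE)[0],key=cv2.contourArea)
    (u,v),r=cv2.minEnclosingCircle(k);u+=x0;v+=y0;print(n,'ball',u,v,r,onz(cc,u,v,.319))
# rod tops/feet: predicted px scale
for z in(.06,.1): 
  for p in((224,253),(373,258)): print(z,p,onz(c,*p,z))
print(onz(c,303,184,.21))
E
```

```text
jarL (209, 241, 30, 25) ((223.4654998779297, 253.4415283203125), (23.00641441345215, 29.261926651000977), 104.64982604980469)
jarR (361, 246, 24, 23) ((372.64617919921875, 257.39019775390625), (22.069164276123047, 23.448034286499023), 69.14754486083984)
top ball 255.02941131591797 193.91176509857178 6.3253397941589355 [0.57276842 0.10833504 0.319     ]
scene ball 377.1914892196655 157.20212745666504 6.447338581085205 [0.57101284 0.10801482 0.319     ]
0.06 (224, 253) [0.4523395  0.24384275 0.06      ]
0.06 (373, 258) [ 0.42523894 -0.22294604  0.06      ]
0.1 (224, 253) [0.44831079 0.23428391 0.1       ]
0.1 (373, 258) [ 0.42215908 -0.21616167  0.1       ]
[ 0.62771687 -0.01108363  0.21      ]
```

View pics/crop1.png

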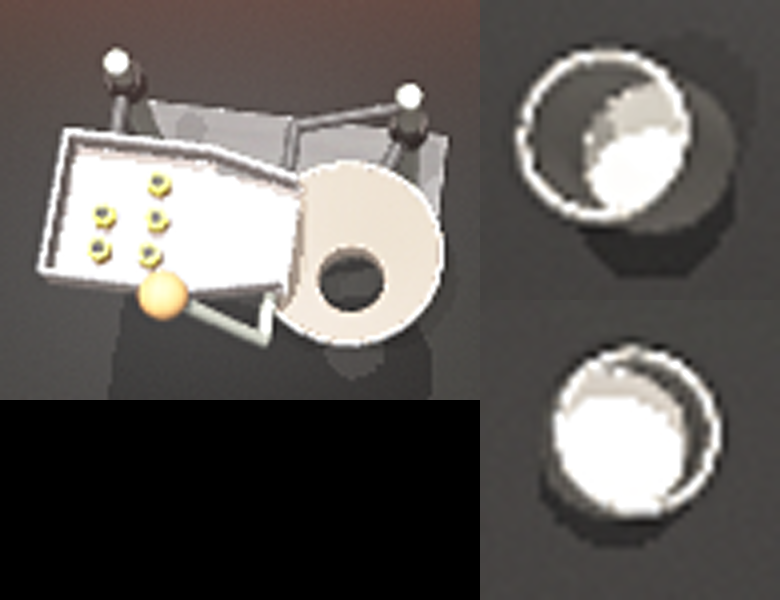

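The crops confirm the left jar is tall (rim centre about (221.6,252.7)). The stand yaw is about -0.17 by the ball and funnel. I'll refine the funnel axis and yaw, and the jar rim, with circle fits on metric planes.

```bash
cat > meas.py <<'E'
from s import *
from scipy.optimize import least_squares
def circ(P,R):
    f=lambda p:np.hypot(P[:,0]-p[0],P[:,1]-p[1])-R
    r=least_squares(f,P.mean(0)[:2],loss='soft_l1',f_scale=.001); return r.x,np.abs(r.fun).mean()
def edge(c,cen,z,R,angs,th,k=1.25):
    # outermost radius along world-angle with gray>th
    g=cv2.cvtColor(c['frame'],cv2.COLOR_RGB2GRAY).astype(np.float32);P=[]
    for a in angs:
        rs=np.arange(R*.8,R*k,.0003)
        X=[proj(c,[cen[0]+r*np.cos(a),cen[1]+r*np.sin(a),z]) for r in rs]
        v=cv2.remap(g,np.float32([[x[0] for x in X]]),np.float32([[x[1] for x in X]]),cv2.INTER_LINEAR)[0]
        i=np.where(v>th)[0]
        if len(i): P.append([cen[0]+rs[i[-1]]*np.cos(a),cen[1]+rs[i[-1]]*np.sin(a)])
    return np.array(P)
E
python3 - <<'E'
from meas import *
c=load('top0');b=load('scene0')
# funnel: near (-x) and right (-y) sides free of tray: world angles pi..2pi-ish
cen=np.array([.6277,-.0090])
for i in range(2):
    P=edge(c,cen,.21,.068,np.radians(np.arange(195,400,4)),140,1.15);cen,e=circ(P,.068)
print('funnel',cen,e,len(P))
fc=cen
cen=np.array([.449,.241])
for i in range(2):
    P=edge(c,cen,.1,.034,np.radians(np.arange(0,360,6)),110,1.3);cen,e=circ(P,.034)
print('jar',cen,e,len(P))
o1,d1=ray(c,255.03,193.91);o2,d2=ray(b,377.19,157.2)
A=np.c_[d1,-d2];s=np.linalg.lstsq(A,o2-o1,rcond=None)[0];p,q=o1+s[0]*d1,o2+s[1]*d2
B=(p+q)/2;print('ball',B,np.linalg.norm(p-q))
v=B[:2]-fc;yaw=np.arctan2(v[1],v[0])-np.arctan2(105,-74);print('yaw',yaw,np.hypot(*v))
# tray back corners at z~.252 top of walls
for u,v in((226,188),(231.5,152.5)): print('corner',onz(c,u,v,.25))
print('tcp->jar',cen,'bottle',onz(c,443,228,.13),'shortjar',onz(c,373,257,.06), 'spout hole',onz(c,302.7,189.8,.135))
E
```

```text
funnel [ 0.64625011 -0.0112434 ] 0.004602055885033795 52
jar [0.45018262 0.24379663] 0.0013656745104063002 60
ball [0.57240777 0.10785574 0.3201148 ] 0.0006110399585876777
yaw -0.058913711253521406 0.14013313864764718
corner [0.60977341 0.19842669 0.25      ]
corner [0.71239055 0.18611618 0.25      ]
tcp->jar [0.45018262 0.24379663] bottle [ 0.50376423 -0.42646438  0.13      ] shortjar [ 0.42834422 -0.22314175  0.06      ] spout hole [ 0.63125594 -0.00845232  0.135     ]
```

```bash
python3 - <<'E'
from meas import *
c=load('top0');b=load('scene0')
for th in(150,175,190,200):
    cen=np.array([.632,-.008])
    for i in range(4):
        P=edge(c,cen,.21,.068,np.radians(np.arange(190,370,4)),th,1.12);cen,e=circ(P,.068)
    print('funnel',th,cen,e)
fc=cen
B=np.array([.5724,.1079]);v=B-fc;print(np.arctan2(v[1],v[0])-np.arctan2(105,-74),np.hypot(*v))
g=cv2.cvtColor(b['frame'],cv2.COLOR_RGB2GRAY)
print('scene rim pred',[np.round(proj(b,[.632+.068*np.cos(a),-.008+.068*np.sin(a),.21])) for a in(-np.pi/2,np.pi)])
I=b['frame'][170:250,290:430,::-1].copy();I=cv2.resize(I,None,fx=5,fy=5,interpolation=cv2.INTER_CUBIC)
for a in np.linspace(0,6.28,40):
    u,v=proj(b,[fc[0]+.068*np.cos(a),fc[1]+.068*np.sin(a),.21]);cv2.circle(I,(int((u-290+.5)*5),int((v-170+.5)*5)),2,(0,0,255),-1)
J=c['frame'][140:220,215:335,::-1].copy();J=cv2.resize(J,None,fx=5,fy=5,interpolation=cv2.INTER_CUBIC)
for a in np.linspace(0,6.28,40):
    u,v=proj(c,[fc[0]+.068*np.cos(a),fc[1]+.068*np.sin(a),.21]);cv2.circle(J,(int((u-215+.5)*5),int((v-140+.5)*5)),2,(0,0,255),-1)
o=np.zeros((600,700,3),np.uint8);I=cv2.resize(I,(525,300));J=cv2.resize(J,(450,300));o[:300,:525]=I;o[300:,:450]=J
cv2.imwrite('pics/chk.png',o)
E
```

```text
funnel 150 [ 0.63461814 -0.0089375 ] 0.003264358049170599
funnel 175 [ 0.6335582  -0.00789946] 0.0025291125246608846
funnel 190 [ 0.63314813 -0.00734841] 0.0011163577548615987
funnel 200 [ 0.63303031 -0.0070117 ] 0.0007027441769627264
-0.1284119213908954 0.12992587398465877
scene rim pred [array([315., 211.]), array([334., 192.])]
```

View pics/chk.png

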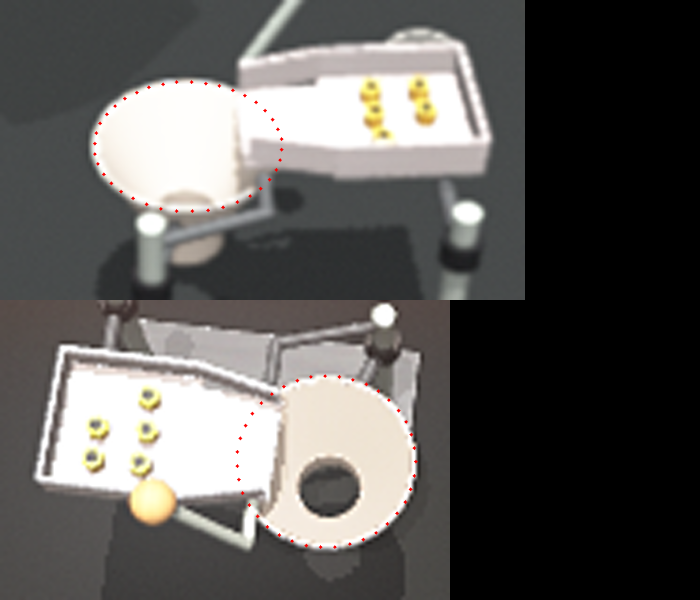

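The funnel circle overlay matches in both views: axis (0.633,-0.007), yaw about -0.125. A tool pointing straight down can't get under the funnel, because the body would hit the cone. So I'll test in free air how the arm behaves at its reach limit, to see whether the tilt changes there.

Request:
{"op": "apply_moves", "data": {
  "delta_pos": [
    [0, 6, 0],
    [0, 6, 0],
    [0, 6, 0],
    [0, 6, 0],
    [0, 6, 0],
    [0, 6, 0]
  ],
  "twist": [0, 0, 0, 0, 0, 0]
}}

```text
t: 0.85
tool_pos: [0.3259, -0.8237, 0.2436]
orientation: [3.067, 0.586, 0.006]
force: [1.0, -1.2, 0.7]
opening: 0.0934
gripper_force: 0.0
```

```bash
python3 - <<'E'
from s import *
from scipy.spatial.transform import Rotation as R
s=robot.read_state();print(s['t'],np.round(s['q'],3),s['tool_pos']);print(R.from_rotvec(s['orientation']).as_matrix().round(3))
print([a for a in dir(robot) if a[0]!='_'])
E
```

```text
0.85 [-1.252e+00  1.131e+00  1.100e-01  1.000e-03  1.881e+00 -5.900e-02] [ 0.32590756 -0.82369614  0.24362187]
[[ 0.93   0.369  0.007]
 [ 0.369 -0.929 -0.018]
 [-0.     0.019 -1.   ]]
['IKError', 'close_job', 'read_camera', 'read_state', 'tips_ahead']
```

It tilts slightly (0.019 rad) at the boundary. I'll push further to see whether the tilt grows.

Request:
{"op": "apply_moves", "data": {
  "delta_pos": [
    [0, 6, 0],
    [0, 6, 0],
    [0, 6, 0],
    [0, 6, 0]
  ],
  "twist": [0, 0, 0, 0]
}}

```text
t: 1.35
tool_pos: [0.3529, -0.891, 0.2138]
orientation: [2.906, 0.555, 0.052]
force: [1.2, -0.6, 0.5]
opening: 0.093
gripper_force: 0.0
```

```bash
python3 - <<'E'
from s import *
from scipy.spatial.transform import Rotation as R
s=robot.read_state();print(s['t'],np.round(s['q'],3),s['tool_pos']);print(R.from_rotvec(s['orientation']).as_matrix().round(3))
E
```

```text
1.35 [-1.251  1.224  0.024  0.011  1.707 -0.056] [ 0.35285635 -0.89097527  0.21380525]
[[ 0.93   0.362  0.068]
 [ 0.369 -0.913 -0.172]
 [ 0.     0.185 -0.983]]
```

The tilt grows under control (0.185 rad), with tool x staying horizontal. So I can tilt the tool to about 1 rad here and keep that for the jar. Continuing.

Request:
{"op": "apply_moves", "data": {
  "delta_pos": [
    [0, 6, 1],
    [0, 6, 1],
    [0, 6, 2],
    [0, 6, 2],
    [0, 6, 2]
  ],
  "twist": [0, 0, 0, 0, 0]
}}

```text
t: 1.98
tool_pos: [0.386, -0.9743, 0.1685]
orientation: [2.692, 0.514, 0.106]
force: [0.4, 0.3, 0.4]
opening: 0.0931
gripper_force: 0.0
```

```bash
cat > st.py <<'E'
from s import *
from scipy.spatial.transform import Rotation as R
s=robot.read_state();print(s['t'],np.round(s['q'],3),np.round(s['tool_pos'],4));M=R.from_rotvec(s['orientation']).as_matrix();print(M.round(3),'tilt',np.arccos(-M[2,2]).round(3),'head',np.arctan2(M[1,2],M[0,2]).round(3))
E
python3 st.py
```

```text
1.975 [-1.25   1.3    0.025  0.023  1.412 -0.056] [ 0.386  -0.9743  0.1685]
[[ 0.93   0.339  0.146]
 [ 0.369 -0.854 -0.367]
 [-0.     0.395 -0.919]] tilt 0.406 head -1.193
```

Request:
{"op": "apply_moves", "data": {
  "delta_pos": [
    [0, 6, 1],
    [0, 6, 1],
    [0, 6, 1],
    [0, 6, 1],
    [0, 6, 1],
    [0, 6, 1],
    [0, 6, 1],
    [0, 6, 1]
  ],
  "twist": [0, 0, 0, 0, 0, 0, 0, 0]
}}

```text
t: 2.98
tool_pos: [0.4192, -1.0575, 0.2809]
orientation: [2.36, 0.451, 0.176]
force: [0.3, -0.3, -0.4]
opening: 0.093
gripper_force: 0.0
```

```bash
python3 st.py
```

```text
2.975 [-1.25   1.248  0.023  0.043  1.126 -0.061] [ 0.4192 -1.0575  0.2809]
[[ 0.93   0.271  0.25 ]
 [ 0.369 -0.683 -0.631]
 [-0.     0.679 -0.735]] tilt 0.746 head -1.194
```

Request:
{"op": "apply_moves", "data": {
  "delta_pos": [
    [0, 4, 4],
    [0, 4, 4],
    [0, 4, 4],
    [0, 4, 4],
    [0, 4, 4],
    [0, 4, 4],
    [0, 4, 4],
    [0, 4, 4]
  ],
  "twist": [0, 0, 0, 0, 0, 0, 0, 0]
}}

```text
t: 3.98
tool_pos: [0.4487, -1.1318, 0.2543]
orientation: [2.093, 0.4, 0.223]
force: [-0.6, 0.2, 0.4]
opening: 0.0927
gripper_force: 0.0
```

```bash
python3 st.py
```

```text
3.975 [-1.249  1.359  0.023  0.07   0.743 -0.081] [ 0.4487 -1.1318  0.2543]
[[ 0.93   0.194  0.314]
 [ 0.369 -0.487 -0.791]
 [-0.     0.851 -0.525]] tilt 1.019 head -1.194
```

Tilting works. But heading is fixed by where I tilt, so I need the kinematics to choose a heading. I'll fit a simple arm model from the readings and check feasible grasp and place poses.

```bash
cat > kin.py <<'E'
import numpy as np
from scipy.optimize import least_squares
from scipy.spatial.transform import Rotation as R
D=[([-1.278,.13,1.488,0,1.523,-.085],[.22121,-.55721,.24269]),([-1.252,1.131,.110,.001,1.881,-.059],[.32591,-.8237,.24362]),([-1.251,1.224,.024,.011,1.707,-.056],[.35286,-.89098,.2138]),([-1.25,1.3,.025,.023,1.412,-.056],[.386,-.9743,.1685]),([-1.25,1.248,.023,.043,1.126,-.061],[.4192,-1.0575,.2809]),([-1.249,1.359,.023,.07,.743,-.081],[.4487,-1.1318,.2543])]
lo=np.array([-2.96,-.89,.02,-1.34,0,-2.66]);hi=np.array([2.96,2.26,2.5,4.48,2.73,2.66])
def fk(q,L,full=False):
    a,h,L1,L2,L3,e=L
    Rz=lambda t:R.from_euler('z',t);Ry=lambda t:R.from_euler('y',t)
    T=Rz(q[0]);p=T.apply([a,0,h]);T=T*Ry(q[1]);p1=p+T.apply([0,0,L1]);T=T*Ry(q[2]);p2=p1+T.apply([e,0,L2]);T=T*Rz(q[3])*Ry(q[4]);T=T*Rz(q[5]);p3=p2+T.apply([0,0,L3])
    return p3,T,(p,p1,p2)
def fit():
    return least_squares(lambda L:np.r_[np.ravel([fk(q,L)[0]-p for q,p in D]),.001*np.array(L)],[0,.35,.4,.4,.2,0])
def ik(L,pos,M,q0s):
    best=None
    for q0 in q0s:
        def f(q):
            p,T,_=fk(q,L);return np.r_[(p-pos)*5,(R.from_matrix(M).inv()*T).as_rotvec()]
        r=least_squares(f,np.clip(q0,lo+.01,hi-.01),bounds=(lo+.03,hi-.03))
        if best is None or r.cost<best.cost: best=r
    return best
E
python3 - <<'E'
from kin import *
r=fit();L=r.x;print('L',L.round(4),'res',np.abs(r.fun[:18]).max())
p,T,_=fk(D[-1][0],L);print(T.as_matrix().round(3))
np.save('L.npy',L)
q0s=[np.array([a,b,1.8,c,d,0]) for a in(-.4,.4) for b in(-.5,.3) for c in(-.5,.5) for d in(.3,.8)]
# frame: z tool = (sin t cos h, sin t sin h, -cos t); current T: x horizontal. y,x free by twist (choose closing axis horizontal either sign)
for tgt,nm in (([.633,-.007],'fun'),([.45,.242],'jar'),([.58,.27],'stage')):
  for t in(.9,1.02,1.15):
    for hd in(-.6,-.3,0,.3,.6):
        z=np.array([np.sin(t)*np.cos(hd),np.sin(t)*np.sin(hd),-np.cos(t)]);y=np.array([-np.sin(hd),np.cos(hd),0])
        o=[]
        for sg in(1,-1):
            M=np.c_[np.cross(sg*y,z),sg*y,z];g=np.r_[tgt,.05]-.006*z
            b=ik(L,g,M,q0s);o.append((b.cost,b.x.round(2)))
        o.sort(key=lambda k:k[0]);print(nm,t,hd,'%.4f'%o[0][0],o[0][1], 'wrist z %.3f elbow'%fk(o[0][1],L)[2][2][2])
E
```

```text
L [0.0063 0.336  0.3642 0.546  0.3615 0.0683] res 0.049246568930873647
[[-0.194  0.93   0.314]
 [ 0.488  0.369 -0.791]
 [-0.851 -0.    -0.525]]
fun 0.9 -0.6 0.0000 [ 0.37  0.16  2.14 -1.31  0.73 -1.17] wrist z 0.281 elbow
fun 0.9 -0.3 0.0013 [ 0.2   0.03  2.33  4.45  0.39 -0.98] wrist z 0.264 elbow
fun 0.9 0 0.0000 [-0.02 -0.04  2.36  2.94  0.08  0.19] wrist z 0.278 elbow
fun 0.9 0.3 0.0000 [-0.25  0.03  2.29  1.57  0.42  1.21] wrist z 0.278 elbow
fun 0.9 0.6 0.0000 [-0.41  0.18  2.13  1.3   0.76  1.16] wrist z 0.276 elbow
fun 1.02 -0.6 0.0059 [ 0.41  0.2   2.11 -1.31  0.82  2.  ] wrist z 0.275 elbow
fun 1.02 -0.3 0.0000 [ 0.25  0.09  2.34  4.28  0.51 -0.78] wrist z 0.241 elbow
fun 1.02 0 0.0000 [-0.02  0.02  2.41  3.08  0.31  0.05] wrist z 0.242 elbow
fun 1.02 0.3 0.0000 [-0.29  0.09  2.33  1.95  0.54  0.8 ] wrist z 0.244 elbow
fun 1.02 0.6 0.0000 [-0.46  0.25  2.15  1.51  0.84  0.92] wrist z 0.240 elbow
fun 1.15 -0.6 0.0022 [ 0.45  0.35  2.2   4.45  0.93 -0.6 ] wrist z 0.187 elbow
fun 1.15 -0.3 0.0000 [ 0.29  0.2   2.35  4.03  0.71 -0.49] wrist z 0.202 elbow
fun 1.15 0 0.0000 [-0.0
[... 1856 characters left out ...]
1.02 -0.3 0.0009 [ 0.91  0.33  2.01 -1.31  0.95 -1.01] wrist z 0.252 elbow
stage 1.02 0 0.0006 [ 0.78  0.18  2.26  4.45  0.66 -0.79] wrist z 0.233 elbow
stage 1.02 0.3 0.0000 [ 0.56  0.05  2.37  3.81  0.36 -0.5 ] wrist z 0.245 elbow
stage 1.02 0.6 0.0000 [0.28 0.06 2.37 2.36 0.39 0.57] wrist z 0.241 elbow
stage 1.15 -0.6 0.0000 [ 0.99  0.61  1.75 -1.25  1.29 -0.82] wrist z 0.199 elbow
stage 1.15 -0.3 0.0102 [ 0.95  0.41  1.95 -1.31  1.06 -0.96] wrist z 0.234 elbow
stage 1.15 0 0.0000 [ 0.83  0.28  2.25  4.34  0.81 -0.63] wrist z 0.200 elbow
stage 1.15 0.3 0.0000 [ 0.58  0.17  2.39  3.6   0.61 -0.27] wrist z 0.201 elbow
stage 1.15 0.6 0.0000 [0.26 0.18 2.38 2.59 0.62 0.32] wrist z 0.201 elbow
```

```bash
cat > k2.py <<'E'
import re
s=open('kin.py').read()
s=s.replace("a,h,L1,L2,L3,e=L","a,h,L1,L2,L3,e,d,tx,ls=L").replace("p1=p+T.apply([0,0,L1])","p1=p+T.apply([d,0,L1])").replace("T=T*Rz(q[5]);p3=p2+T.apply([0,0,L3])","p3=p2+T.apply([tx,ls,L3]);T=T*Rz(q[5]-np.pi/2)").replace("[0,.35,.4,.4,.2,0]","[0,.35,.4,.4,.2,0,0,0,0]")
open('kin.py','w').write(s)
E
python3 k2.py; python3 - <<'E'
from kin import *
r=fit();L=r.x;print('L',L.round(4));print(r.fun[:18].reshape(-1,3).round(4))
p,T,_=fk(D[-1][0],L);print(T.as_matrix().round(3));np.save('L.npy',L)
E
```

```text
L [ 0.0059  0.3147  0.3688  0.5519  0.3511  0.0609 -0.0021  0.003   0.051 ]
[[ 0.      0.     -0.    ]
 [ 0.0001 -0.0002  0.    ]
 [-0.     -0.0001  0.0005]
 [-0.0002  0.0002 -0.0007]
 [ 0.0001  0.0004 -0.0003]
 [-0.     -0.0003  0.0004]]
[[-0.93  -0.194  0.314]
 [-0.369  0.488 -0.791]
 [ 0.    -0.851 -0.525]]
```

The model now fits within 1 mm, so the plan is:
- Pull in to the inner limit, which should un-tilt the tool.
- Pick the jar from above and stage it on the open -y side.
- Re-tilt at azimuth about +0.5 and slide the jar under the funnel.

Pulling in now.

Request:
{"op": "apply_moves", "data": {
  "delta_pos": [
    [0, -3.2, -5.1],
    [0, -3.2, -5.1],
    [0, -3.2, -5.1],
    [0, -3.2, -5.1],
    [0, -3.2, -5.1],
    [0, -3.2, -5.1],
    [0, -3.2, -5.1],
    [0, -3.2, -5.1]
  ],
  "twist": [0, 0, 0, 0, 0, 0, 0, 0]
}}

```text
t: 4.97
tool_pos: [0.309, -0.7832, 0.2585]
orientation: [2.091, 0.404, 0.226]
force: [0.8, -0.1, 1.5]
opening: 0.0927
gripper_force: 0.0
```

```bash
sed -i 's/q\[5\]-np.pi\/2/q[5]+np.pi\/2/' kin.py; python3 st.py; python3 - <<'E'
from kin import *
L=np.load('L.npy')
q0s=[np.array([a,b,2.1,c,d,e]) for a in(-.5,) for b in(0,.3) for c in(.7,1.4) for d in(.4,.8) for e in(-1,0,1)]
for tgt,nm in (([.633,-.007,.05],'fun'),([.63,-.2,.05],'stage'),([.572,.108,.325],'ball'),([.58,-.01,.325],'ballend')):
  for t in(1.02,1.12):
    for hd in(.2,.4,.6,.8):
        z=np.array([np.sin(t)*np.cos(hd),np.sin(t)*np.sin(hd),-np.cos(t)]);y=np.array([-np.sin(hd),np.cos(hd),0])
        for sg in(1,-1):
            M=np.c_[np.cross(sg*y,z),sg*y,z];b=ik(L,np.array(tgt)-.006*z,M,q0s)
            if b.cost<1e-4: print(nm,t,hd,sg,b.x.round(2))
E
```

```text
4.975 [-1.293  0.103  1.807  0.396  0.231 -0.44 ] [ 0.309  -0.7832  0.2585]
[[ 0.928  0.195  0.317]
 [ 0.372 -0.486 -0.791]
 [ 0.     0.852 -0.523]] tilt 1.02 head -1.189
fun 1.02 0.2 1 [-0.09  0.03  2.43  2.48  0.4   2.04]
fun 1.02 0.2 -1 [-0.09  0.03  2.43  2.48  0.4  -1.1 ]
fun 1.02 0.4 1 [-0.3   0.12  2.36  1.92  0.62  2.31]
fun 1.02 0.4 -1 [-0.3   0.12  2.36  1.92  0.62 -0.83]
fun 1.02 0.6 1 [-0.44  0.23  2.24  1.59  0.83  2.39]
fun 1.02 0.6 -1 [-0.44  0.23  2.24  1.59  0.83 -0.76]
fun 1.02 0.8 1 [-0.52  0.35  2.09  1.36  1.    2.41]
fun 1.02 0.8 -1 [-0.52  0.35  2.09  1.36  1.   -0.73]
fun 1.12 0.2 1 [-0.08  0.11  2.44  2.65  0.57  1.87]
fun 1.12 0.2 -1 [-0.08  0.11  2.44  2.65  0.57 -1.27]
fun 1.12 0.4 1 [-0.31  0.2   2.37  2.1   0.74  2.12]
fun 1.12 0.4 -1 [-0.31  0.2   2.37  2.1   0.74 -1.02]
fun 1.12 0.6 1 [-0.46  0.31  2.24  1.73  0.92  2.23]
fun 1.12 0.6 -1 [-0.46  0.31  2.24  1.73  0.92 -0.91]
fun 1.12 0.8 1 [-0.54  0.42  2.08  1.46  1.08  2.29]
fun 1.12 0.8 -1 [-0.54  0.42  2.08  1.46  1.08 -0.85]
stage 1.02 0.2 1 [-0.65  0.23  2.24  1.75  0.71  2.37]
stage 1.02 0.2 -1 
[... 1015 characters left out ...]
0.76  0.72  0.63]
ball 1.02 0.6 -1 [-0.29 -0.64  2.35  0.98  0.92  0.26]
ball 1.02 0.8 -1 [-0.37 -0.45  2.24  1.06  1.12  0.02]
ball 1.12 0.6 -1 [-0.31 -0.66  2.43  1.15  0.89  0.11]
ball 1.12 0.8 -1 [-0.39 -0.45  2.3   1.2   1.11 -0.11]
ballend 1.02 0.2 1 [-0.38 -0.8   2.43  0.77  0.73 -2.52]
ballend 1.02 0.2 -1 [-0.38 -0.8   2.43  0.77  0.73  0.62]
ballend 1.02 0.4 -1 [-0.5  -0.64  2.35  0.98  0.93  0.26]
ballend 1.02 0.6 -1 [-0.57 -0.46  2.24  1.06  1.12  0.02]
ballend 1.02 0.8 -1 [-0.61 -0.27  2.1   1.06  1.3  -0.15]
ballend 1.12 0.4 -1 [-0.52 -0.66  2.43  1.15  0.9   0.1 ]
ballend 1.12 0.6 -1 [-0.6  -0.45  2.3   1.2   1.12 -0.11]
ballend 1.12 0.8 -1 [-0.64 -0.24  2.15  1.17  1.32 -0.25]
```

Request:
{"op": "apply_moves", "data": {
  "delta_pos": [
    [0, 4.8, -3],
    [0, 4.8, -3],
    [0, 4.8, -3],
    [0, 4.8, -3],
    [0, -3.1, -5.1],
    [0, -3.1, -5.1],
    [0, -3.1, -5.1],
    [0, -3.1, -5.1]
  ],
  "twist": [0, 0, 0, 0, 0, 0, 0, 0]
}}

```text
t: 5.98
tool_pos: [0.2197, -0.5605, 0.4865]
orientation: [2.091, 0.405, 0.226]
force: [0.5, 0.9, 1.0]
opening: 0.0932
gripper_force: 0.0
```

```bash
python3 st.py
```

```text
5.975 [-1.376 -0.755  2.063  0.217  0.833 -0.246] [ 0.2197 -0.5605  0.4865]
[[ 0.928  0.195  0.318]
 [ 0.373 -0.486 -0.791]
 [-0.     0.852 -0.523]] tilt 1.02 head -1.189
```

Request:
{"op": "apply_moves", "data": {
  "delta_pos": [
    [0, -3.1, -5.1],
    [0, -3.1, -5.1],
    [0, -3.1, -5.1],
    [0, -3.1, -5.1],
    [0, -3.1, -5.1],
    [0, -3.1, -5.1]
  ],
  "twist": [0, 0, 0, 0, 0, 0]
}}

```text
t: 6.72
tool_pos: [0.1522, -0.4297, 0.5962]
orientation: [2.279, 0.45, 0.209]
force: [-0.8, -0.9, 0.7]
opening: 0.0931
gripper_force: 0.0
```

```bash
python3 st.py
```

```text
6.725 [-1.572 -0.893  1.815  0.295  1.439 -0.309] [ 0.1522 -0.4297  0.5962]
[[ 0.924  0.254  0.287]
 [ 0.383 -0.627 -0.678]
 [ 0.008  0.736 -0.677]] tilt 0.827 head -1.17
```

Request:
{"op": "apply_moves", "data": {
  "delta_pos": [
    [0, -6, -1],
    [0, -6, -1],
    [0, -6, -1],
    [0, -6, -1],
    [0, -6, -1],
    [0, -6, -1],
    [0, -6, -1],
    [0, -6, -1]
  ],
  "twist": [0, 0, 0, 0, 0, 0, 0, 0]
}}

```text
t: 7.72
tool_pos: [-0.041, -0.3077, 0.5012]
orientation: [2.536, 0.563, 0.31]
force: [-1.7, -0.8, -0.5]
opening: 0.0931
gripper_force: 0.0
```

```bash
python3 st.py
```

```text
7.725 [-2.599 -0.893  1.893  0.674  2.088 -1.106] [-0.041  -0.3077  0.5012]
[[ 0.887  0.33   0.322]
 [ 0.449 -0.779 -0.439]
 [ 0.106  0.534 -0.839]] tilt 0.576 head -0.937
```

```bash
cat > go.py <<'E'
import sys;from s import *
from scipy.spatial.transform import Rotation as R
# usage: go.py x y z  [x y z ...] grasp-point(6mm ahead) waypoints -> tool-axis cm per leg
s=robot.read_state();M=R.from_rotvec(s['orientation']).as_matrix();p=s['tool_pos']+.006*M[:,2]
W=np.array(list(map(float,sys.argv[1:]))).reshape(-1,3)
for w in W:
    d=M.T@(w-p)*100;n=np.linalg.norm(d);print('leg',d.round(2),'|d| %.1f rows>=%d'%(n,np.ceil(n/6.2)),'per row',(d/np.ceil(n/6.2)).round(2));p=w
E
python3 go.py .2 -.42 .36 .1 -.25 .36
```

```text
leg [14.85  9.14 23.94] |d| 29.6 rows>=5 per row [2.97 1.83 4.79]
leg [ -1.25 -16.53 -10.68] |d| 19.7 rows>=4 per row [-0.31 -4.13 -2.67]
```

Request:
{"op": "apply_moves", "data": {
  "delta_pos": [
    [3, 1.8, 4.8],
    [3, 1.8, 4.8],
    [3, 1.8, 4.8],
    [3, 1.8, 4.8],
    [3, 1.8, 4.8],
    [-0.3, -4.1, -2.7],
    [-0.3, -4.1, -2.7],
    [-0.3, -4.1, -2.7]
  ],
  "twist": [0, 0, 0, 0, 0, 0, 0, 0]
}}

```text
t: 8.72
tool_pos: [0.0919, -0.369, 0.4117]
orientation: [2.616, 0.608, 0.357]
force: [-0.6, -0.5, 0.7]
opening: 0.093
gripper_force: 0.0
```

```bash
python3 st.py
```

```text
8.725 [-1.887 -0.893  2.042  0.448  1.724 -0.642] [ 0.0919 -0.369   0.4117]
[[ 0.871  0.358  0.336]
 [ 0.469 -0.812 -0.348]
 [ 0.149  0.46  -0.875]] tilt 0.505 head -0.802
```

```bash
python3 - <<'E'
from kin import *
L=np.load('L.npy')
q0s=[np.array([a,b,1.8,c,d,e]) for a in(.3,.8) for b in(0,.3) for c in(-1,0,1) for d in(.7,1.4) for e in(-1.5,0,1.5)]
for tgt,nm in (([.45,.242,.06],'jar'),([.63,-.2,.06],'stage')):
  for t in(.3,.5):
    for hd in(-.8,-.4,0):
        z=np.array([np.sin(t)*np.cos(hd),np.sin(t)*np.sin(hd),-np.cos(t)]);y=np.array([-np.sin(hd),np.cos(hd),0])
        for sg in(1,-1):
            M=np.c_[np.cross(sg*y,z),sg*y,z];b=ik(L,np.array(tgt)-.006*z,M,q0s)
            if b.cost<1e-4: print(nm,t,hd,sg,b.x.round(2))
E
```

```text
jar 0.3 -0.8 1 [ 0.6   0.02  1.94 -0.33  1.15 -0.04]
jar 0.3 -0.4 1 [ 0.57 -0.09  2.05 -0.29  1.02 -0.47]
jar 0.3 0 1 [ 0.49 -0.18  2.14 -0.18  0.92 -0.99]
jar 0.3 0 -1 [ 0.49 -0.18  2.14 -0.18  0.92  2.15]
jar 0.5 -0.8 1 [ 0.75  0.07  1.93 -0.54  1.18  0.2 ]
jar 0.5 -0.4 1 [ 0.71 -0.12  2.12 -0.54  0.98 -0.19]
jar 0.5 0 1 [ 0.59 -0.3   2.28 -0.39  0.78 -0.76]
jar 0.5 0 -1 [ 0.59 -0.3   2.28 -0.39  0.78  2.39]
stage 0.3 -0.8 1 [-0.31  0.22  1.73 -0.18  0.93 -0.99]
stage 0.3 -0.8 -1 [-0.31  0.22  1.73 -0.18  0.93  2.15]
stage 0.3 -0.4 1 [-0.38  0.19  1.79 -0.01  0.86 -1.55]
stage 0.3 -0.4 -1 [-0.38  0.19  1.79 -0.01  0.86  1.59]
stage 0.3 0 1 [-0.45  0.21  1.79  0.17  0.88 -2.12]
stage 0.3 0 -1 [-0.45  0.21  1.79  0.17  0.88  1.03]
stage 0.5 -0.8 1 [-0.24  0.13  1.88 -0.39  0.74 -0.77]
stage 0.5 -0.8 -1 [-0.24  0.13  1.88 -0.39  0.74  2.37]
stage 0.5 -0.4 1 [-0.38  0.07  1.98 -0.02  0.59 -1.54]
stage 0.5 -0.4 -1 [-0.38  0.07  1.98 -0.02  0.59  1.6 ]
stage 0.5 0 1 [-0.51  0.1   1.99  0.4   0.65 -2.35]
stage 0.5 0 -1 [-0.51  0.1   1.99  0.4   0.65  0.8 ]
```

```bash
cat > plan.py <<'E'
# plan.py totaltwist step_cm x y z ... : rows in tool axes (cm), twist spread at <=0.17/row from first row
import sys;from s import *
from scipy.spatial.transform import Rotation as R
s=robot.read_state();M0=R.from_rotvec(s['orientation']);p=s['tool_pos']+.006*M0.as_matrix()[:,2]
tw=float(sys.argv[1]);st=float(sys.argv[2])/100;W=np.array(list(map(float,sys.argv[3:]))).reshape(-1,3)
P=[]
for w in W:
    n=int(np.ceil(np.linalg.norm(w-p)/st));P+=[p+(w-p)*(i+1)/n for i in range(n)];p=w
p=s['tool_pos']+.006*M0.as_matrix()[:,2];a=0
for i,w in enumerate(P):
    d=(M0*R.from_euler('z',a)).inv().apply(w-p)*100;k=np.clip(tw-a,-.17,.17);a+=k;p=w
    print(i,d.round(1).tolist(),round(float(k),2),w.round(3))
z=M0.as_matrix()[:,2];hd=np.arctan2(z[1],z[0]);yh=np.array([-np.sin(hd),np.cos(hd),0]);v=M0.inv().apply(yh);print('twist for y=+h',np.arctan2(v[1],v[0])-np.pi/2)
E
python3 plan.py -1.88 5 .40 -.2 .40 .40 .15 .33 .409 .284 .17
```

```text
0 [4.3, -0.4, 0.6] -0.17 [ 0.132 -0.35   0.406]
1 [4.3, 0.3, 0.6] -0.17 [ 0.17  -0.328  0.405]
2 [4.2, 1.1, 0.6] -0.17 [ 0.209 -0.307  0.404]
3 [4.0, 1.8, 0.6] -0.17 [ 0.247 -0.286  0.403]
4 [3.6, 2.4, 0.6] -0.17 [ 0.285 -0.264  0.402]
5 [3.2, 3.0, 0.6] -0.17 [ 0.323 -0.243  0.402]
6 [2.6, 3.5, 0.6] -0.17 [ 0.362 -0.221  0.401]
7 [2.0, 3.9, 0.6] -0.17 [ 0.4 -0.2  0.4]
8 [4.3, 1.0, -0.8] -0.17 [ 0.4   -0.156  0.391]
9 [4.0, 1.8, -0.8] -0.17 [ 0.4   -0.113  0.382]
10 [3.7, 2.4, -0.8] -0.17 [ 0.4   -0.069  0.374]
11 [3.2, 3.0, -0.8] -0.01 [ 0.4   -0.025  0.365]
12 [3.2, 3.0, -0.8] 0.0 [0.4   0.019 0.356]
13 [3.2, 3.0, -0.8] 0.0 [0.4   0.062 0.348]
14 [3.2, 3.0, -0.8] 0.0 [0.4   0.106 0.339]
15 [3.2, 3.0, -0.8] 0.0 [0.4  0.15 0.33]
16 [3.1, 2.0, 1.9] 0.0 [0.402 0.177 0.298]
17 [3.1, 2.0, 1.9] 0.0 [0.404 0.204 0.266]
18 [3.1, 2.0, 1.9] 0.0 [0.405 0.23  0.234]
19 [3.1, 2.0, 1.9] 0.0 [0.407 0.257 0.202]
20 [3.1, 2.0, 1.9] 0.0 [0.409 0.284 0.17 ]
twist for y=+h -1.8828646476731778
```

Request:
{"op": "apply_moves", "data": {
  "delta_pos": [
    [4.3, -0.4, 0.6],
    [4.3, 0.3, 0.6],
    [4.2, 1.1, 0.6],
    [4, 1.8, 0.6],
    [3.6, 2.4, 0.6],
    [3.2, 3, 0.6],
    [2.6, 3.5, 0.6],
    [2, 3.9, 0.6]
  ],
  "twist": [-0.17, -0.17, -0.17, -0.17, -0.17, -0.17, -0.17, -0.17]
}}

```text
t: 9.72
tool_pos: [0.4047, -0.2278, 0.4209]
orientation: [1.631, 2.105, -0.067]
force: [-0.8, -1.8, -0.0]
opening: 0.0929
gripper_force: 0.0
```

```bash
python3 st.py; python3 plan.py -.52 5 .40 -.2 .40 .40 .15 .33 .409 .284 .17
```

```text
9.725 [-0.548 -0.694  1.915 -0.099  1.45  -0.813] [ 0.4047 -0.2278  0.4209]
[[-0.18   0.925  0.334]
 [ 0.902  0.291 -0.319]
 [-0.393  0.244 -0.887]] tilt 0.48 head -0.763
0 [3.4, -0.1, 0.2] -0.17 [ 0.4 -0.2  0.4]
1 [4.0, 1.8, -0.6] -0.17 [ 0.4   -0.156  0.391]
2 [3.7, 2.4, -0.6] -0.17 [ 0.4   -0.113  0.382]
3 [3.2, 3.0, -0.6] -0.01 [ 0.4   -0.069  0.374]
4 [3.2, 3.1, -0.6] 0.0 [ 0.4   -0.025  0.365]
5 [3.2, 3.1, -0.6] 0.0 [0.4   0.019 0.356]
6 [3.2, 3.1, -0.6] 0.0 [0.4   0.062 0.348]
7 [3.2, 3.1, -0.6] 0.0 [0.4   0.106 0.339]
8 [3.2, 3.1, -0.6] 0.0 [0.4  0.15 0.33]
9 [3.1, 2.0, 2.0] 0.0 [0.402 0.177 0.298]
10 [3.1, 2.0, 2.0] 0.0 [0.404 0.204 0.266]
11 [3.1, 2.0, 2.0] 0.0 [0.405 0.23  0.234]
12 [3.1, 2.0, 2.0] 0.0 [0.407 0.257 0.202]
13 [3.1, 2.0, 2.0] 0.0 [0.409 0.284 0.17 ]
twist for y=+h -0.5554232901768865
```

Request:
{"op": "apply_moves", "data": {
  "delta_pos": [
    [3.4, 0, 0.2],
    [4, 1.8, -0.6],
    [3.7, 2.4, -0.6],
    [3.2, 3, -0.6],
    [3.2, 3.1, -0.6],
    [3.2, 3.1, -0.6],
    [3.2, 3.1, -0.6],
    [3.2, 3.1, -0.6]
  ],
  "twist": [-0.17, -0.17, -0.17, -0.05, 0, 0, 0, 0]
}}

```text
t: 10.72
tool_pos: [0.3948, 0.1095, 0.342]
orientation: [1.002, 2.493, -0.239]
force: [0.2, -0.1, -0.5]
opening: 0.0928
gripper_force: 0.0
```

```bash
python3 st.py; python3 plan.py 0 5 .405 .285 .17 .4495 .2425 .057
```

```text
10.725 [ 0.527 -0.591  1.996 -0.456  1.589 -0.322] [0.3948 0.1095 0.342 ]
[[-0.641  0.691  0.334]
 [ 0.615  0.723 -0.315]
 [-0.459  0.004 -0.888]] tilt 0.477 head -0.756
0 [3.6, 2.7, 1.9] 0.0 [0.398 0.143 0.303]
1 [3.6, 2.7, 1.9] 0.0 [0.4   0.179 0.27 ]
2 [3.6, 2.7, 1.9] 0.0 [0.402 0.214 0.237]
3 [3.6, 2.7, 1.9] 0.0 [0.403 0.25  0.203]
4 [3.6, 2.7, 1.9] 0.0 [0.405 0.285 0.17 ]
5 [-0.1, -0.0, 4.3] 0.0 [0.42  0.271 0.132]
6 [-0.1, -0.0, 4.3] 0.0 [0.435 0.257 0.095]
7 [-0.1, -0.0, 4.3] 0.0 [0.45  0.242 0.057]
twist for y=+h -0.007974499648904398
```

Request:
{"op": "apply_moves", "data": {
  "delta_pos": [
    [3.6, 2.7, 1.9],
    [3.6, 2.7, 1.9],
    [3.6, 2.7, 1.9],
    [3.6, 2.7, 1.9],
    [3.6, 2.7, 1.9],
    [0, 0, 0]
  ],
  "twist": [0, 0, 0, 0, 0, 0]
}}

```text
t: 11.48
tool_pos: [0.4028, 0.2863, 0.1708]
orientation: [0.999, 2.499, -0.249]
force: [-0.4, -0.8, 0.1]
opening: 0.093
gripper_force: 0.0
```

```bash
python3 st.py; python3 go.py .4495 .2425 .057;python3 - <<'E'
from s import *
shot('wrist','w1')
E
```

```text
11.475 [ 0.842 -0.082  1.913 -0.486  1.36   0.148] [0.4028 0.2863 0.1708]
[[-0.645  0.69   0.328]
 [ 0.612  0.723 -0.319]
 [-0.458 -0.005 -0.889]] tilt 0.475 head -0.772
leg [-0.49  0.12 12.45] |d| 12.5 rows>=3 per row [-0.16  0.04  4.15]
```

View pics/w1.png

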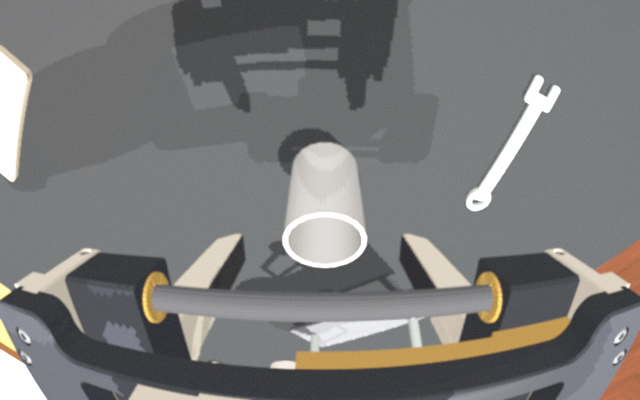

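The wrist view shows the tall jar (rim at about (325,240)) centred between the fingers (240 and 403). Descending and gripping.

Request:
{"op": "apply_moves", "data": {
  "delta_pos": [
    [-0.1, 0, 3.5],
    [-0.1, 0, 3.5],
    [-0.1, 0, 3],
    [-0.1, 0, 2.4],
    [0, 0, 0]
  ],
  "twist": [0, 0, 0, 0, 0]
}}

```text
t: 12.15
tool_pos: [0.4481, 0.2425, 0.0665]
orientation: [1.006, 2.494, -0.244]
force: [-0.1, 0.7, -0.4]
opening: 0.0934
gripper_force: 0.0
```

Request:
{"op": "apply_moves", "data": {
  "delta_pos": [
    [0, 0, 0],
    [0, 0, 0],
    [0, 0, 0],
    [0, 0, 0]
  ],
  "twist": [0, 0, 0, 0],
  "gripper": 5.5,
  "squeeze": 12
}}

```text
t: 12.65
tool_pos: [0.4481, 0.2445, 0.0667]
orientation: [1.003, 2.495, -0.242]
force: [-3.4, 0.2, 5.8]
opening: 0.0668
gripper_force: 12.0
```

```bash
python3 st.py; python3 plan.py 0 5 .43 .25 .14 .42 -.02 .16 .50 -.14 .16 .63 -.2 .12 .63 -.2 .060
```

```text
12.65 [ 0.716  0.051  1.993 -0.534  1.112  0.154] [0.4481 0.2445 0.0667]
[[-0.641  0.692  0.332]
 [ 0.615  0.722 -0.316]
 [-0.459  0.001 -0.889]] tilt 0.476 head -0.761
0 [-0.9, -0.4, -3.9] 0.0 [0.44  0.246 0.101]
1 [-0.9, -0.4, -3.9] 0.0 [0.43 0.25 0.14]
2 [-2.8, -3.4, 1.1] 0.0 [0.428 0.205 0.143]
3 [-2.8, -3.4, 1.1] 0.0 [0.427 0.16  0.147]
4 [-2.8, -3.4, 1.1] 0.0 [0.425 0.115 0.15 ]
5 [-2.8, -3.4, 1.1] 0.0 [0.423 0.07  0.153]
6 [-2.8, -3.4, 1.1] 0.0 [0.422 0.025 0.157]
7 [-2.8, -3.4, 1.1] 0.0 [ 0.42 -0.02  0.16]
8 [-4.2, -1.0, 2.2] 0.0 [ 0.447 -0.06   0.16 ]
9 [-4.2, -1.0, 2.2] 0.0 [ 0.473 -0.1    0.16 ]
10 [-4.2, -1.0, 2.2] 0.0 [ 0.5  -0.14  0.16]
11 [-3.4, 1.6, 3.3] 0.0 [ 0.543 -0.16   0.147]
12 [-3.4, 1.6, 3.3] 0.0 [ 0.587 -0.18   0.133]
13 [-3.4, 1.6, 3.3] 0.0 [ 0.63 -0.2   0.12]
14 [1.4, -0.0, 2.7] 0.0 [ 0.63 -0.2   0.09]
15 [1.4, -0.0, 2.7] 0.0 [ 0.63 -0.2   0.06]
twist for y=+h -0.0030411097388050035
```

Request:
{"op": "apply_moves", "data": {
  "delta_pos": [
    [-0.9, -0.4, -3.9],
    [-0.9, -0.4, -3.9],
    [-2.8, -3.4, 1.1],
    [-2.8, -3.4, 1.1],
    [-2.8, -3.4, 1.1],
    [-2.8, -3.4, 1.1],
    [-2.8, -3.4, 1.1],
    [-2.8, -3.4, 1.1]
  ],
  "twist": [0, 0, 0, 0, 0, 0, 0, 0]
}}

```text
t: 13.65
tool_pos: [0.4157, -0.0209, 0.1614]
orientation: [1.002, 2.496, -0.244]
force: [-0.1, -0.6, -1.4]
opening: 0.0669
gripper_force: 12.0
```

```bash
python3 st.py; python3 plan.py 0 4.5 .52 -.18 .16 .63 -.26 .13
```

```text
13.65 [ 0.13  -0.684  2.378 -0.4    1.165 -0.57 ] [ 0.4157 -0.0209  0.1614]
[[-0.642  0.692  0.331]
 [ 0.615  0.722 -0.317]
 [-0.458 -0.    -0.889]] tilt 0.476 head -0.765
0 [-3.3, -0.9, 1.6] 0.0 [ 0.438 -0.054  0.157]
1 [-3.3, -0.9, 1.6] 0.0 [ 0.459 -0.086  0.158]
2 [-3.3, -0.9, 1.6] 0.0 [ 0.479 -0.117  0.158]
3 [-3.3, -0.9, 1.6] 0.0 [ 0.5   -0.149  0.159]
4 [-3.3, -0.9, 1.6] 0.0 [ 0.52 -0.18  0.16]
5 [-2.7, 0.5, 2.2] 0.0 [ 0.548 -0.2    0.152]
6 [-2.7, 0.5, 2.2] 0.0 [ 0.575 -0.22   0.145]
7 [-2.7, 0.5, 2.2] 0.0 [ 0.602 -0.24   0.138]
8 [-2.7, 0.5, 2.2] 0.0 [ 0.63 -0.26  0.13]
twist for y=+h 0.0010189096442645429
```

Request:
{"op": "apply_moves", "data": {
  "delta_pos": [
    [-3.3, -0.9, 1.6],
    [-3.3, -0.9, 1.6],
    [-3.3, -0.9, 1.6],
    [-3.3, -0.9, 1.6],
    [-3.3, -0.9, 1.6],
    [-3.6, 0.7, 2.9],
    [-3.6, 0.7, 2.9],
    [-3.6, 0.7, 2.9]
  ],
  "twist": [0, 0, 0, 0, 0, 0, 0, 0]
}}

```text
t: 14.65
tool_pos: [0.6307, -0.2589, 0.1372]
orientation: [1.004, 2.497, -0.244]
force: [1.0, -0.1, -0.8]
opening: 0.0666
gripper_force: 12.0
```

```bash
python3 st.py; python3 plan.py 0 3 .63 -.26 .062
```

```text
14.65 [-0.374  0.076  1.82  -0.242  0.816 -1.053] [ 0.6307 -0.2589  0.1372]
[[-0.642  0.692  0.329]
 [ 0.615  0.722 -0.317]
 [-0.457 -0.001 -0.889]] tilt 0.475 head -0.766
0 [1.1, -0.0, 2.0] 0.0 [ 0.632 -0.261  0.109]
1 [1.1, -0.0, 2.0] 0.0 [ 0.631 -0.26   0.085]
2 [1.1, -0.0, 2.0] 0.0 [ 0.63  -0.26   0.062]
twist for y=+h 0.0015707956155883718
```

Request:
{"op": "apply_moves", "data": {
  "delta_pos": [
    [1.1, 0, 2],
    [1.1, 0, 2],
    [0.9, 0, 1.7],
    [0.2, 0, 0.3],
    [0, 0, 0]
  ],
  "twist": [0, 0, 0, 0, 0]
}}

```text
t: 15.28
tool_pos: [0.6287, -0.2568, 0.0701]
orientation: [1.003, 2.495, -0.244]
force: [0.7, 0.2, -1.1]
opening: 0.0667
gripper_force: 12.0
```

```bash
python3 st.py; python3 -c "
from plant import robot;s=robot.read_state();print(s['force'],s['wrist_torque'],s['gripper_force'])"
```

```text
15.275 [-0.372  0.163  1.863 -0.279  0.69  -1.001] [ 0.6287 -0.2568  0.0701]
[[-0.642  0.692  0.331]
 [ 0.615  0.722 -0.317]
 [-0.458 -0.    -0.889]] tilt 0.476 head -0.765
[ 0.74778629  0.17651989 -1.07096296] [0.23214142 0.06262996 0.00816191] 11.98376294458285
```

Request:
{"op": "apply_moves", "data": {
  "delta_pos": [
    [0.15, 0, 0.3],
    [0, 0, 0]
  ],
  "twist": [0, 0]
}}

```text
t: 15.52
tool_pos: [0.629, -0.2571, 0.0672]
orientation: [1.003, 2.494, -0.244]
force: [0.0, -0.6, -1.6]
opening: 0.0667
gripper_force: 12.0
```

Request:
{"op": "apply_moves", "data": {
  "delta_pos": [
    [0, 0, 0],
    [0, 0, 0],
    [0, 0, 0],
    [0, 0, -4],
    [0, 0, -5],
    [0, 0, -5]
  ],
  "twist": [0, 0, 0, 0, 0, 0],
  "gripper": 9.3
}}

```text
t: 16.27
tool_pos: [0.5817, -0.212, 0.192]
orientation: [1.003, 2.496, -0.244]
force: [-0.1, 0.1, -0.0]
opening: 0.0931
gripper_force: 0.0
```

```bash
python3 st.py; python3 - <<'E'
from s import *
c=shot('top','t2');I=c['frame'][120:300,200:480,::-1];cv2.imwrite('pics/t2c.png',cv2.resize(I,None,fx=2.5,fy=2.5))
E
```

```text
16.275 [-0.32  -0.148  1.933 -0.247  0.936 -1.022] [ 0.5817 -0.212   0.192 ]
[[-0.642  0.692  0.33 ]
 [ 0.615  0.722 -0.317]
 [-0.458 -0.    -0.889]] tilt 0.476 head -0.765
```

View pics/t2c.png

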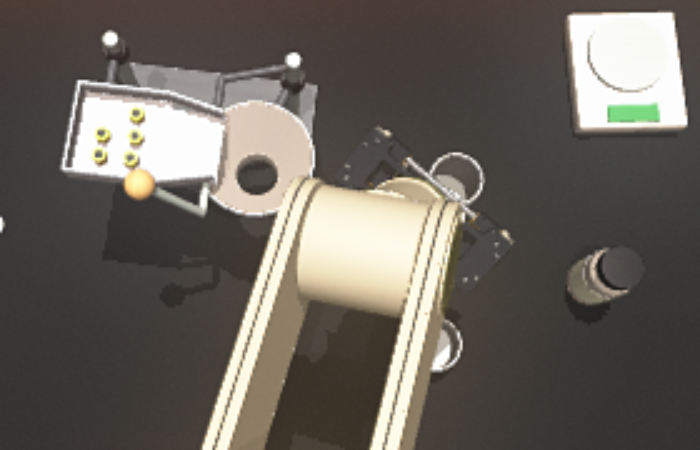

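The jar stands upright at about (0.631,-0.259), crop (457,180). Next I'll move up and round to azimuth about 1.1 to tilt the tool towards heading +0.65.

```bash
python3 plan.py 0 6 .50 -.12 .47 .45 .15 .5 .38 .72 .42
```

```text
0 [-0.3, 0.2, -5.0] 0.0 [ 0.571 -0.198  0.241]
1 [-0.3, 0.2, -5.0] 0.0 [ 0.557 -0.182  0.286]
2 [-0.3, 0.2, -5.0] 0.0 [ 0.543 -0.167  0.332]
3 [-0.3, 0.2, -5.0] 0.0 [ 0.529 -0.151  0.378]
4 [-0.3, 0.2, -5.0] 0.0 [ 0.514 -0.136  0.424]
5 [-0.3, 0.2, -5.0] 0.0 [ 0.5  -0.12  0.47]
6 [3.7, 3.2, -2.6] 0.0 [ 0.49  -0.066  0.476]
7 [3.7, 3.2, -2.6] 0.0 [ 0.48  -0.012  0.482]
8 [3.7, 3.2, -2.6] 0.0 [0.47  0.042 0.488]
9 [3.7, 3.2, -2.6] 0.0 [0.46  0.096 0.494]
10 [3.7, 3.2, -2.6] 0.0 [0.45 0.15 0.5 ]
11 [4.3, 3.6, -1.3] 0.0 [0.443 0.207 0.492]
12 [4.3, 3.6, -1.3] 0.0 [0.436 0.264 0.484]
13 [4.3, 3.6, -1.3] 0.0 [0.429 0.321 0.476]
14 [4.3, 3.6, -1.3] 0.0 [0.422 0.378 0.468]
15 [4.3, 3.6, -1.3] 0.0 [0.415 0.435 0.46 ]
16 [4.3, 3.6, -1.3] 0.0 [0.408 0.492 0.452]
17 [4.3, 3.6, -1.3] 0.0 [0.401 0.549 0.444]
18 [4.3, 3.6, -1.3] 0.0 [0.394 0.606 0.436]
19 [4.3, 3.6, -1.3] 0.0 [0.387 0.663 0.428]
20 [4.3, 3.6, -1.3] 0.0 [0.38 0.72 0.42]
twist for y=+h -0.007504537558094659
```

Request:
{"op": "apply_moves", "data": {
  "delta_pos": [
    [-0.3, 0.2, -5],
    [-0.3, 0.2, -5],
    [-0.3, 0.2, -5],
    [-0.3, 0.2, -5],
    [-0.3, 0.2, -5],
    [-0.3, 0.2, -5],
    [3.7, 3.2, -2.6],
    [3.7, 3.2, -2.6]
  ],
  "twist": [0, 0, 0, 0, 0, 0, 0, 0]
}}

```text
t: 17.32
tool_pos: [0.4822, -0.0107, 0.4795]
orientation: [1.006, 2.492, -0.242]
force: [0.8, 0.8, -0.8]
opening: 0.0932
gripper_force: 0.0
```

Request:
{"op": "apply_moves", "data": {
  "delta_pos": [
    [3.7, 3.2, -2.6],
    [3.7, 3.2, -2.6],
    [3.7, 3.2, -2.6],
    [4.3, 3.6, -1.3],
    [4.3, 3.6, -1.3],
    [4.3, 3.6, -1.3],
    [4.3, 3.6, -1.3],
    [4.3, 3.6, -1.3]
  ],
  "twist": [0, 0, 0, 0, 0, 0, 0, 0]
}}

```text
t: 18.32
tool_pos: [0.4169, 0.4356, 0.4555]
orientation: [1.003, 2.495, -0.243]
force: [1.0, -0.9, 0.7]
opening: 0.0926
gripper_force: 0.0
```

Request:
{"op": "apply_moves", "data": {
  "delta_pos": [
    [4.3, 3.6, -1.3],
    [4.3, 3.6, -1.3],
    [4.3, 3.6, -1.3],
    [4.3, 3.6, -1.3],
    [4.3, 3.6, -1.3]
  ],
  "twist": [0, 0, 0, 0, 0]
}}

```text
t: 18.95
tool_pos: [0.3845, 0.6766, 0.4156]
orientation: [0.998, 2.494, -0.224]
force: [0.7, 1.5, 0.6]
opening: 0.0931
gripper_force: 0.0
```

```bash
python3 st.py; python3 plan.py 0 6 .52 .96 .42 
```

```text
18.95 [ 1.184  1.007  0.06  -0.549  2.171  0.08 ] [0.3845 0.6766 0.4156]
[[-0.642  0.687  0.34 ]
 [ 0.616  0.726 -0.306]
 [-0.457  0.013 -0.889]] tilt 0.475 head -0.732
0 [1.4, 5.0, -0.8] 0.0 [0.409 0.722 0.412]
1 [1.4, 5.0, -0.8] 0.0 [0.431 0.77  0.413]
2 [1.4, 5.0, -0.8] 0.0 [0.453 0.817 0.415]
3 [1.4, 5.0, -0.8] 0.0 [0.476 0.865 0.417]
4 [1.4, 5.0, -0.8] 0.0 [0.498 0.912 0.418]
5 [1.4, 5.0, -0.8] 0.0 [0.52 0.96 0.42]
twist for y=+h -0.02932425746405465
```

Request:
{"op": "apply_moves", "data": {
  "delta_pos": [
    [1.2, 5.6, -1],
    [1.2, 5.6, -1],
    [1.2, 5.6, -1],
    [1.2, 5.6, -1],
    [1.2, 5.6, -1],
    [1.2, 5.6, -1],
    [1.2, 5.6, -1],
    [1.2, 5.6, -1]
  ],
  "twist": [0, 0, 0, 0, 0, 0, 0, 0]
}}

```text
t: 19.95
tool_pos: [0.4673, 0.7924, 0.3646]
orientation: [0.882, 2.478, 0.189]
force: [-0.3, 0.2, -0.8]
opening: 0.093
gripper_force: 0.0
```

```bash
python3 st.py; python3 plan.py 0 6 .62 1.15 .35 
```

```text
19.95 [ 1.163  1.099  0.024 -0.506  1.799  0.105] [0.4673 0.7924 0.3646]
[[-0.666  0.555  0.499]
 [ 0.624  0.78  -0.035]
 [-0.409  0.288 -0.866]] tilt 0.524 head -0.07
0 [1.8, 5.1, 1.0] 0.0 [0.492 0.843 0.358]
1 [1.8, 5.1, 1.0] 0.0 [0.513 0.894 0.357]
2 [1.8, 5.1, 1.0] 0.0 [0.534 0.946 0.355]
3 [1.8, 5.1, 1.0] 0.0 [0.556 0.997 0.354]
4 [1.8, 5.1, 1.0] 0.0 [0.577 1.048 0.353]
5 [1.8, 5.1, 1.0] 0.0 [0.599 1.099 0.351]
6 [1.8, 5.1, 1.0] 0.0 [0.62 1.15 0.35]
twist for y=+h -0.6138944774114587
```

Request:
{"op": "apply_moves", "data": {
  "delta_pos": [
    [2, 5.8, 0.6],
    [2, 5.8, 0.6],
    [2, 5.8, 0.6],
    [2, 5.8, 0.6],
    [2, 5.8, 0.6],
    [2, 5.8, 0.6],
    [2, 5.8, 0.6],
    [2, 5.8, 0.6]
  ],
  "twist": [0, 0, 0, 0, 0, 0, 0, 0]
}}

```text
t: 20.95
tool_pos: [0.4921, 0.9338, 0.3377]
orientation: [0.737, 2.413, 0.639]
force: [0.9, 0.2, 0.1]
opening: 0.0929
gripper_force: 0.0
```

```bash
python3 st.py; python3 plan.py 0 6 .62 1.15 .35 
```

```text
20.95 [ 1.191  1.179  0.024 -0.486  1.388  0.166] [0.4921 0.9338 0.3377]
[[-0.709  0.362  0.605]
 [ 0.614  0.739  0.278]
 [-0.346  0.569 -0.746]] tilt 0.729 head 0.43
0 [0.8, 4.3, 2.4] 0.0 [0.521 0.978 0.337]
1 [0.8, 4.3, 2.4] 0.0 [0.545 1.021 0.34 ]
2 [0.8, 4.3, 2.4] 0.0 [0.57  1.064 0.343]
3 [0.8, 4.3, 2.4] 0.0 [0.595 1.107 0.347]
4 [0.8, 4.3, 2.4] 0.0 [0.62 1.15 0.35]
twist for y=+h -1.0235946489139798
```

Request:
{"op": "apply_moves", "data": {
  "delta_pos": [
    [0, 5, 3.5],
    [0, 5, 3.5],
    [0, 5, 3.5],
    [0, 5, 3.5],
    [0, 5, 3.5],
    [0, 5, 3.5],
    [0, 5, 3.5],
    [0, 5, 3.5]
  ],
  "twist": [0, 0, 0, 0, 0, 0, 0, 0]
}}

```text
t: 21.95
tool_pos: [0.6344, 0.9919, 0.3247]
orientation: [0.594, 2.289, 1.024]
force: [-0.3, 0.3, 0.2]
opening: 0.0928
gripper_force: 0.0
```

```bash
python3 st.py; python3 plan.py 0 6 .8 1 .35 
```

```text
21.95 [ 1.046  1.27   0.024 -0.375  0.93   0.06 ] [0.6344 0.9919 0.3247]
[[-0.747  0.165  0.644]
 [ 0.59   0.611  0.528]
 [-0.306  0.774 -0.554]] tilt 0.984 head 0.686
0 [-4.2, 1.7, 3.0] 0.0 [0.692 0.997 0.331]
1 [-4.2, 1.7, 3.0] 0.0 [0.746 0.998 0.34 ]
2 [-4.2, 1.7, 3.0] 0.0 [0.8  1.   0.35]
twist for y=+h -1.1940972742347251
```

Request:
{"op": "apply_moves", "data": {
  "delta_pos": [
    [-1, 3, 5],
    [-1, 3, 5],
    [-1, 3, 5],
    [0, 0, 0]
  ],
  "twist": [0, 0, 0, 0]
}}

```text
t: 22.45
tool_pos: [0.7008, 0.9886, 0.2966]
orientation: [0.554, 2.237, 1.127]
force: [-0.3, 0.3, -0.0]
opening: 0.0932
gripper_force: 0.0
```

```bash
python3 st.py; python3 - <<'E'
from kin import *;from plant import robot
L=np.load('L.npy');s=robot.read_state();q=np.array(s['q']);M=R.from_rotvec(s['orientation']);p=s['tool_pos']
print(fk(q,L)[0]-p,((fk(q,L)[1]).inv()*M).as_rotvec())
z=M.as_matrix()[:,2];hd=np.arctan2(z[1],z[0]);y=np.array([np.sin(hd),-np.cos(hd),0]);v=M.inv().apply(y);tw=np.arctan2(v[1],v[0])-np.pi/2;tw=(tw+np.pi)%(2*np.pi)-np.pi;print('tw',tw,'hd',hd)
W=[p,[.60,.8,.42],[.6,.45,.5],[.6,.15,.5],[.6,-.2,.45],[.63,-.2575,.25],[.63,-.2575,.06],[.633,-.007,.06]]
k=0
for a,b in zip(W,W[1:]):
    for i in range(1,7):
        k=min(k+1,12);t=np.array(a)+(np.array(b)-np.array(a))*i/6
        r=ik(L,t,(M*R.from_euler('z',tw*k/12)).as_matrix(),[q]);dq=np.abs(r.x-q).max();q=r.x
    print(np.round(b,3),q.round(2),'%.1e'%r.cost,dq.round(2))
E
python3 plan.py 1.95 6 .6 .8 .42 .6 .45 .5 .6 .15 .5 .6 -.2 .45
```

```text
22.45 [ 0.972  1.327  0.025 -0.303  0.759 -0.011] [0.7008 0.9886 0.2966]
[[-0.753  0.107  0.649]
 [ 0.585  0.56   0.587]
 [-0.301  0.822 -0.484]] tilt 1.066 head 0.735
[ 0.00478231  0.00182436 -0.01780471] [-1.66533454e-16  2.49800181e-16 -1.38777878e-16]
tw 1.9216991942610964 hd 0.7346968133139857
0 [-1.4, -0.3, -4.8] 0.17 [0.684 0.954 0.319]
1 [-1.5, -0.1, -4.8] 0.17 [0.663 0.915 0.344]
2 [-1.5, 0.2, -4.8] 0.17 [0.642 0.877 0.369]
3 [-1.4, 0.4, -4.8] 0.17 [0.621 0.838 0.395]
4 [-1.3, 0.7, -4.8] 0.17 [0.6  0.8  0.42]
5 [-4.1, 1.4, -4.1] 0.17 [0.6   0.742 0.433]
6 [-3.8, 2.1, -4.1] 0.17 [0.6   0.683 0.447]
7 [-3.4, 2.7, -4.1] 0.17 [0.6   0.625 0.46 ]
8 [-2.9, 3.3, -4.1] 0.17 [0.6   0.567 0.473]
9 [-2.3, 3.7, -4.1] 0.17 [0.6   0.508 0.487]
10 [-1.7, 4.1, -4.1] 0.17 [0.6  0.45 0.5 ]
11 [-1.8, 3.6, -2.9] 0.08 [0.6 0.4 0.5]
12 [-1.5, 3.8, -2.9] 0.0 [0.6  0.35 0.5 ]
13 [-1.5, 3.8, -2.9] 0.0 [0.6 0.3 0.5]
14 [-1.5, 3.8, -2.9] 0.0 [0.6  0.25 0.5 ]
15 [-1.5, 3.8, -2.9] 0.0 [0.6 0.2 0.5]
16 [-1.5, 3.8, -2.9] 0.0 [0.6  0.15 0.5 ]
17 [-2.5, 4.4, -3.0] 0.0 [0.6   0.092 0.492]
18 [-2.5, 4.4, -3.0] 0.0 [0.6   0.033 0.483]
19 [-2.5, 4.4, -3.0] 0.0 [ 0.6   -0.025  0.475]
20 [-2.5, 4.4, -3.0] 0.0 [ 0.6   -0.083  0.467]
21 [-2.5, 4.4, -3.0] 0.0 [ 0.6   -0.142  0.458]
22 [-2.5, 4.4, -3.0] 0.0 [ 0.6  -0.2   0.45]
twist for y=+h -1.2198934593286963Traceback (most recent call last):
  File "<stdin>", line 10, in <module>
  File "kin.py", line 18, in ik
    r=least_squares(f,np.clip(q0,lo+.01,hi-.01),bounds=(lo+.03,hi-.03))
    return func(*args, **kwargs)
    raise ValueError("Initial guess is outside of provided bounds")
ValueError: Initial guess is outside of provided bounds
```

```bash
sed -i 's/lo+.01,hi-.01/lo+.04,hi-.04/' kin.py; python3 - <<'E'
from kin import *;from plant import robot
L=np.load('L.npy');s=robot.read_state();q=np.array(s['q']);M=R.from_rotvec(s['orientation']);p=s['tool_pos']
tw=1.92
W=[p,[.60,.8,.42],[.6,.45,.5],[.6,.15,.5],[.6,-.2,.45],[.63,-.2575,.25],[.63,-.2575,.06],[.633,-.007,.06]]
k=0
for a,b in zip(W,W[1:]):
    for i in range(1,7):
        k=min(k+1,12);t=np.array(a)+(np.array(b)-np.array(a))*i/6
        r=ik(L,t,(M*R.from_euler('z',tw*k/12)).as_matrix(),[q]);dq=np.abs(r.x-q).max();q=r.x
    print(np.round(b,3),q.round(2),'%.1e'%r.cost,dq.round(2))
E
```

```text
[0.6  0.8  0.42] [ 0.94  0.4   1.15 -0.34  0.57  1.01] 6.9e-29 0.14
[0.6  0.45 0.5 ] [ 0.47 -0.31  1.8   0.39  0.64  1.12] 8.9e-20 0.14
[0.6  0.15 0.5 ] [-0.23 -0.5   1.98  0.94  1.11  0.41] 3.4e-19 0.13
[ 0.6  -0.2   0.45] [-0.87  0.    1.66  1.06  1.56 -0.1 ] 4.0e-23 0.12
[ 0.63  -0.258  0.25 ] [-0.9   0.32  1.68  1.09  1.41 -0.41] 2.3e-27 0.06
[ 0.63  -0.258  0.06 ] [-0.89  0.63  1.69  1.15  1.27 -0.7 ] 1.5e-27 0.06
[ 0.633 -0.007  0.06 ] [-0.5   0.33  2.14  1.48  0.98 -0.78] 1.0e-20 0.08
```

The whole path is continuous and in range, so I'll run it.

Request:
{"op": "apply_moves", "data": {
  "delta_pos": [
    [-1.4, -0.3, -4.8],
    [-1.5, -0.1, -4.8],
    [-1.5, 0.2, -4.8],
    [-1.4, 0.4, -4.8],
    [-1.3, 0.7, -4.8],
    [-4.1, 1.4, -4.1],
    [-3.8, 2.1, -4.1],
    [-3.4, 2.7, -4.1]
  ],
  "twist": [0.17, 0.17, 0.17, 0.17, 0.17, 0.17, 0.17, 0.17]
}}

```text
t: 23.45
tool_pos: [0.6195, 0.6627, 0.4721]
orientation: [-2.033, -1.737, -1.589]
force: [1.2, -0.3, 0.3]
opening: 0.0929
gripper_force: 0.0
```

```bash
python3 st.py; python3 plan.py .56 5.5 .6 .45 .5 .6 .15 .5 .6 -.2 .45
```

```text
23.45 [ 0.776  0.114  1.426 -0.067  0.53   0.971] [0.6195 0.6627 0.4721]
[[-0.145  0.745  0.651]
 [ 0.714 -0.376  0.591]
 [ 0.685  0.55  -0.478]] tilt 1.073 head 0.737
0 [-3.2, 2.0, -3.9] 0.17 [0.618 0.612 0.477]
1 [-2.9, 2.5, -3.9] 0.17 [0.612 0.558 0.485]
2 [-2.4, 3.0, -3.9] 0.17 [0.606 0.504 0.492]
3 [-1.8, 3.4, -3.9] 0.05 [0.6  0.45 0.5 ]
4 [-2.0, 3.5, -3.0] 0.0 [0.6 0.4 0.5]
5 [-2.0, 3.5, -3.0] 0.0 [0.6  0.35 0.5 ]
6 [-2.0, 3.5, -3.0] 0.0 [0.6 0.3 0.5]
7 [-2.0, 3.5, -3.0] 0.0 [0.6  0.25 0.5 ]
8 [-2.0, 3.5, -3.0] 0.0 [0.6 0.2 0.5]
9 [-2.0, 3.5, -3.0] 0.0 [0.6  0.15 0.5 ]
10 [-2.6, 3.4, -2.6] 0.0 [0.6   0.1   0.493]
11 [-2.6, 3.4, -2.6] 0.0 [0.6   0.05  0.486]
12 [-2.6, 3.4, -2.6] 0.0 [0.6   0.    0.479]
13 [-2.6, 3.4, -2.6] 0.0 [ 0.6   -0.05   0.471]
14 [-2.6, 3.4, -2.6] 0.0 [ 0.6   -0.1    0.464]
15 [-2.6, 3.4, -2.6] 0.0 [ 0.6   -0.15   0.457]
16 [-2.6, 3.4, -2.6] 0.0 [ 0.6  -0.2   0.45]
twist for y=+h -2.4650310358585408
```

Request:
{"op": "apply_moves", "data": {
  "delta_pos": [
    [-3.2, 2, -3.9],
    [-2.9, 2.5, -3.9],
    [-2.4, 3, -3.9],
    [-1.8, 3.4, -3.9],
    [-2, 3.5, -3],
    [-2, 3.5, -3],
    [-2, 3.5, -3],
    [-2, 3.5, -3]
  ],
  "twist": [0.17, 0.17, 0.17, 0.17, 0, 0, 0, 0]
}}

```text
t: 24.45
tool_pos: [0.5851, 0.2481, 0.4899]
orientation: [-2.26, -0.879, -1.346]
force: [1.1, -0.4, -1.1]
opening: 0.0931
gripper_force: 0.0
```

```bash
python3 st.py; python3 plan.py 0 5.5 .6 .15 .5 .6 -.2 .45 .63 -.2575 .22
```

```text
24.45 [-0.032 -0.578  1.982  0.815  0.996  0.61 ] [0.5851 0.2481 0.4899]
[[ 0.35   0.674  0.651]
 [ 0.324 -0.739  0.591]
 [ 0.879  0.004 -0.477]] tilt 1.073 head 0.737
0 [-0.9, 4.1, -3.0] 0.0 [0.595 0.201 0.494]
1 [-0.9, 4.1, -3.0] 0.0 [0.6  0.15 0.5 ]
2 [-2.2, 3.7, -2.6] 0.0 [0.6   0.1   0.493]
3 [-2.2, 3.7, -2.6] 0.0 [0.6   0.05  0.486]
4 [-2.2, 3.7, -2.6] 0.0 [0.6   0.    0.479]
5 [-2.2, 3.7, -2.6] 0.0 [ 0.6   -0.05   0.471]
6 [-2.2, 3.7, -2.6] 0.0 [ 0.6   -0.1    0.464]
7 [-2.2, 3.7, -2.6] 0.0 [ 0.6   -0.15   0.457]
8 [-2.2, 3.7, -2.6] 0.0 [ 0.6  -0.2   0.45]
9 [-4.2, 1.2, 1.9] 0.0 [ 0.606 -0.212  0.404]
10 [-4.2, 1.2, 1.9] 0.0 [ 0.612 -0.223  0.358]
11 [-4.2, 1.2, 1.9] 0.0 [ 0.618 -0.234  0.312]
12 [-4.2, 1.2, 1.9] 0.0 [ 0.624 -0.246  0.266]
13 [-4.2, 1.2, 1.9] 0.0 [ 0.63  -0.258  0.22 ]
twist for y=+h -3.1371375983221554
```

Request:
{"op": "apply_moves", "data": {
  "delta_pos": [
    [-0.9, 4.1, -3],
    [-0.9, 4.1, -3],
    [-2.2, 3.7, -2.6],
    [-2.2, 3.7, -2.6],
    [-2.2, 3.7, -2.6],
    [-2.2, 3.7, -2.6],
    [-2.2, 3.7, -2.6],
    [-2.2, 3.7, -2.6]
  ],
  "twist": [0, 0, 0, 0, 0, 0, 0, 0]
}}

```text
t: 25.45
tool_pos: [0.5968, -0.1531, 0.4616]
orientation: [-2.262, -0.878, -1.344]
force: [0.3, -0.5, -0.1]
opening: 0.0931
gripper_force: 0.0
```

Request:
{"op": "apply_moves", "data": {
  "delta_pos": [
    [-2.2, 3.7, -2.6],
    [-4.2, 1.2, 1.9],
    [-4.2, 1.2, 1.9],
    [-4.2, 1.2, 1.9],
    [-4.2, 1.2, 1.9],
    [-4.2, 1.2, 1.9],
    [0, 0, 0]
  ],
  "twist": [0, 0, 0, 0, 0, 0, 0]
}}

```text
t: 26.32
tool_pos: [0.6243, -0.2567, 0.2203]
orientation: [-2.26, -0.87, -1.338]
force: [0.0, -0.2, 0.2]
opening: 0.0928
gripper_force: 0.0
```

```bash
python3 st.py; python3 plan.py 0 5 .6305 -.2585 .06; python3 - <<'E'
from meas import *
c=shot('top','t3')
for th in(110,140):
    cen=np.array([.631,-.259])
    for i in range(3):
        P=edge(c,cen,.1,.034,np.radians(np.arange(0,360,6)),th,1.2);cen,e=circ(P,.034)
    print('jar',cen,e)
E
```

```text
26.325 [-0.95   0.347  1.631  1.066  1.477 -0.408] [ 0.6243 -0.2567  0.2203]
[[ 0.358  0.673  0.647]
 [ 0.319 -0.74   0.593]
 [ 0.878 -0.006 -0.479]] tilt 1.071 head 0.741
0 [-3.5, 0.2, 1.8] 0.0 [ 0.629 -0.254  0.178]
1 [-3.5, 0.2, 1.8] 0.0 [ 0.629 -0.256  0.139]
2 [-3.5, 0.2, 1.8] 0.0 [ 0.63  -0.257  0.099]
3 [-3.5, 0.2, 1.8] 0.0 [ 0.63  -0.258  0.06 ]
twist for y=+h -3.1480059655118393
jar [ 0.63107257 -0.25815797] 0.0019795946237926953
jar [ 0.63084249 -0.25829788] 0.0020582290728664463
```

Request:
{"op": "apply_moves", "data": {
  "delta_pos": [
    [-3.5, 0.2, 1.8],
    [-3.5, 0.2, 1.8],
    [-3.5, 0.2, 1.8],
    [-3.5, 0.2, 1.8],
    [-0.4, 0, 0.2],
    [0, 0, 0]
  ],
  "twist": [0, 0, 0, 0, 0, 0]
}}

```text
t: 27.12
tool_pos: [0.6289, -0.2682, 0.0653]
orientation: [-2.263, -0.878, -1.347]
force: [-0.4, -0.1, 0.6]
opening: 0.0934
gripper_force: 0.0
```

```bash
python3 st.py; python3 go.py .631 -.2585 .055; python3 - <<'E'
from s import *
shot('wrist','w4')
E
```

```text
27.125 [-0.955  0.623  1.597  1.1    1.363 -0.636] [ 0.6289 -0.2682  0.0653]
[[ 0.351  0.672  0.652]
 [ 0.325 -0.74   0.588]
 [ 0.878  0.005 -0.478]] tilt 1.072 head 0.734
leg [-0.52 -0.59  0.6 ] |d| 1.0 rows>=1 per row [-0.52 -0.59  0.6 ]
```

View pics/w4.png

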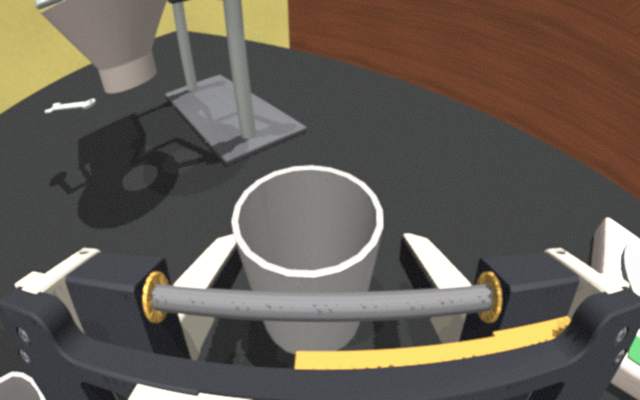

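The jar (rim at about (308,218)) lies between the fingers, slightly left of centre. I'll apply the correction and grip.

Request:
{"op": "apply_moves", "data": {
  "delta_pos": [
    [-0.5, -0.6, 0.6],
    [0, 0, 0],
    [0, 0, 0]
  ],
  "twist": [0, 0, 0]
}}

```text
t: 27.55
tool_pos: [0.626, -0.2611, 0.0553]
orientation: [-2.263, -0.875, -1.345]
force: [0.4, -0.5, -0.2]
opening: 0.0928
gripper_force: 0.0
```

Request:
{"op": "apply_moves", "data": {
  "delta_pos": [
    [0, 0, 0],
    [0, 0, 0],
    [0, 0, 0],
    [0, 0, 0]
  ],
  "twist": [0, 0, 0, 0],
  "gripper": 5.5,
  "squeeze": 12
}}

```text
t: 28.05
tool_pos: [0.6259, -0.2612, 0.055]
orientation: [-2.263, -0.874, -1.345]
force: [0.4, -0.5, -0.0]
opening: 0.0685
gripper_force: 12.0
```

```bash
python3 st.py; python3 - <<'E'
from s import *
from scipy.spatial.transform import Rotation as R
s=robot.read_state();M=R.from_rotvec(s['orientation']).as_matrix();g=s['tool_pos']+.006*M[:,2];print(g,s['force'])
print('lift .005',M.T@[0,0,.5]); d=np.array([.633,-.007])-[.631,-.2585];print('move',M.T@np.r_[d*100,0])
E
```

```text
28.05 [-0.952  0.629  1.614  1.105  1.351 -0.652] [ 0.6259 -0.2612  0.055 ]
[[ 0.354  0.672  0.651]
 [ 0.323 -0.741  0.589]
 [ 0.878  0.002 -0.479]] tilt 1.072 head 0.735
[ 0.62982923 -0.25767685  0.05210439] [ 0.42433309 -0.54557472 -0.00305764]
lift .005 [ 0.43896743  0.00095265 -0.23938816]
move [  8.1892835  -18.4986837   14.94312006]
```

Request:
{"op": "apply_moves", "data": {
  "delta_pos": [
    [0.4, 0, -0.2],
    [0, 0, 0],
    [1, -2.3, 1.9],
    [1, -2.3, 1.9],
    [1, -2.3, 1.9],
    [1, -2.3, 1.9]
  ],
  "twist": [0, 0, 0, 0, 0, 0]
}}

```text
t: 28.8
tool_pos: [0.6278, -0.1342, 0.058]
orientation: [-2.263, -0.875, -1.344]
force: [0.4, -0.1, -1.1]
opening: 0.0682
gripper_force: 12.0
```

```bash
python3 st.py; python3 go.py .6318 -.0062 .057; python3 - <<'E'
from meas import *
c=shot('top','t5');s=robot.read_state();print(s['force'])
for th in(110,140):
    cen=np.array([s['tool_pos'][0]+.005,s['tool_pos'][1]+.0026])
    for i in range(3):
        P=edge(c,cen,.1045,.034,np.radians(np.arange(0,360,6)),th,1.2);cen,e=circ(P,.034)
    print('jar',cen,e)
E
```

```text
28.8 [-0.807  0.451  1.873  1.209  1.217 -0.683] [ 0.6278 -0.1342  0.058 ]
[[ 0.354  0.672  0.651]
 [ 0.323 -0.741  0.589]
 [ 0.878  0.002 -0.479]] tilt 1.071 head 0.735
leg [ 4.19 -9.22  7.25] |d| 12.5 rows>=3 per row [ 1.4  -3.07  2.42]
[ 0.10009003  2.24636763 -2.52712573]
jar [ 0.63126282 -0.13052947] 0.0026751289022810755
jar [ 0.63150158 -0.13087565] 0.001810428563166542
```

Request:
{"op": "apply_moves", "data": {
  "delta_pos": [
    [0.84, -1.82, 1.46],
    [0.84, -1.82, 1.46],
    [0.84, -1.82, 1.46],
    [0.84, -1.82, 1.46],
    [0.84, -1.82, 1.46],
    [0, 0, 0]
  ],
  "twist": [0, 0, 0, 0, 0, 0]
}}

```text
t: 29.6
tool_pos: [0.6284, -0.0094, 0.0594]
orientation: [-2.261, -0.876, -1.342]
force: [-0.5, -0.6, -1.6]
opening: 0.0686
gripper_force: 12.0
```

```bash
python3 st.py; python3 go.py .633 -.007 .052
```

```text
29.6 [-0.611  0.31   2.065  1.348  1.072 -0.692] [ 0.6284 -0.0094  0.0594]
[[ 0.354  0.673  0.649]
 [ 0.323 -0.739  0.591]
 [ 0.878  0.001 -0.479]] tilt 1.071 head 0.738
leg [-0.41  0.14  0.2 ] |d| 0.5 rows>=1 per row [-0.41  0.14  0.2 ]
```

Request:
{"op": "apply_moves", "data": {
  "delta_pos": [
    [-0.4, 0.1, 0.2],
    [0, 0, 0]
  ],
  "twist": [0, 0]
}}

```text
t: 29.85
tool_pos: [0.6299, -0.0131, 0.0551]
orientation: [-2.264, -0.874, -1.345]
force: [-0.4, 0.0, -0.9]
opening: 0.0684
gripper_force: 12.0
```

Request:
{"op": "apply_moves", "data": {
  "delta_pos": [
    [0, 0, 0],
    [0, 0, 0],
    [0, 0, 0],
    [0, 0, 0]
  ],
  "twist": [0, 0, 0, 0],
  "gripper": 8.4
}}

```text
t: 30.35
tool_pos: [0.6297, -0.0121, 0.0553]
orientation: [-2.263, -0.875, -1.345]
force: [0.2, -0.8, -0.3]
opening: 0.084
gripper_force: 0.0
```

```bash
python3 st.py; python3 - <<'E'
from s import *
c=shot('scene','s6');I=c['frame'][150:310,250:450,::-1];cv2.imwrite('pics/s6c.png',cv2.resize(I,(750,600),interpolation=cv2.INTER_CUBIC))
for z in(0,.1):print(z,[tuple(np.round(proj(c,[.633+.034*np.cos(a),-.007+.034*np.sin(a),z]),1)) for a in(-np.pi/2,np.pi/2,0)])
E
```

```text
30.35 [-0.614  0.324  2.058  1.353  1.07  -0.702] [ 0.6297 -0.0121  0.0553]
[[ 0.354  0.672  0.651]
 [ 0.323 -0.741  0.589]
 [ 0.878  0.002 -0.479]] tilt 1.072 head 0.735
0 [(np.float64(328.1), np.float64(259.3)), (np.float64(349.9), np.float64(256.0)), (np.float64(341.3), np.float64(266.3))]
0.1 [(np.float64(327.8), np.float64(237.1)), (np.float64(350.8), np.float64(233.7)), (np.float64(341.8), np.float64(244.0))]
```

View pics/s6c.png

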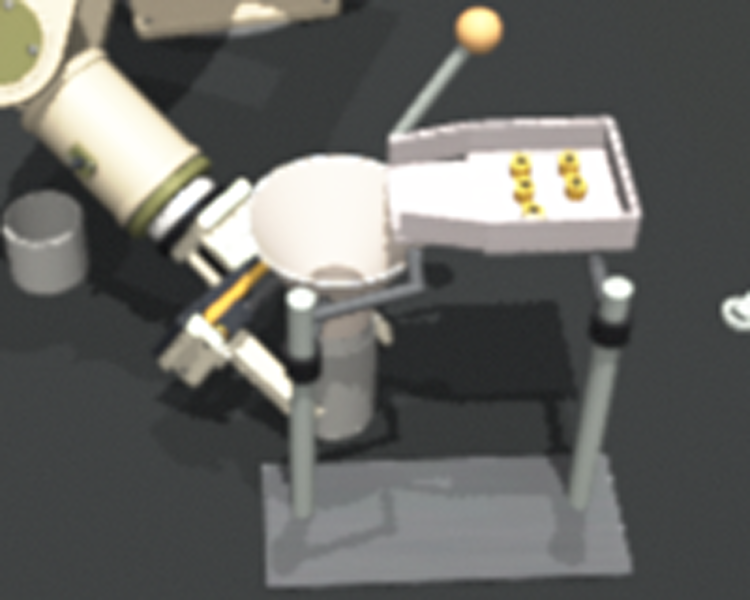

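The jar stands under the spout: its right edge is at 350 and its bottom at row 266, both matching the prediction. Retreating, then on to the lever ball.

Request:
{"op": "apply_moves", "data": {
  "delta_pos": [
    [0, 0, -2],
    [0, 0, -3],
    [0, 0, -5],
    [0, 0, -5],
    [0, 0, 0]
  ],
  "twist": [0, 0, 0, 0, 0]
}}

```text
t: 31.02
tool_pos: [0.532, -0.1036, 0.129]
orientation: [-2.267, -0.875, -1.349]
force: [0.4, -0.8, -0.1]
opening: 0.084
gripper_force: 0.0
```

```bash
python3 st.py; python3 - <<'E'
from s import *
from kin import *
# target grasp point: ball 6mm ahead of g
M=R.from_rotvec(robot.read_state()['orientation']).as_matrix();z=M[:,2]
b=np.array([.5724,.1079,.320]);g=b-.006*z;print('g',g.round(4))
L=np.load('L.npy');q=np.array(robot.read_state()['q']);p=np.array(robot.read_state()['tool_pos'])
W=[p,[.535,-.10,.40],g+[0,0,.10],g-.006*z,np.array([.61-.03,.0,.33])]
for a,c in zip(W,W[1:]):
    for i in range(1,7):
        r=ik(L,np.array(a)+(np.array(c)-a)*i/6,M,[q]);q=r.x
    print(np.round(c,3),q.round(2),'%.1e'%r.cost)
E
python3 plan.py 0 5.5 .535 -.1 .42 .568 .104 .423
```

```text
31.025 [-0.918  0.081  2.15   1.124  1.328 -0.631] [ 0.532  -0.1036  0.129 ]
[[ 0.353  0.669  0.654]
 [ 0.324 -0.743  0.585]
 [ 0.878  0.006 -0.479]] tilt 1.071 head 0.73
g [0.5685 0.1044 0.3229]
[ 0.535 -0.1    0.4  ] [-0.84 -0.31  2.03  1.08  1.5  -0.14] 2.5e-27
[0.568 0.104 0.423] [-0.37 -0.57  2.17  1.03  1.15  0.21] 2.2e-23
[0.565 0.101 0.326] [-0.37 -0.53  2.33  1.12  1.05  0.01] 2.0e-20
[0.58 0.   0.33] [-0.59 -0.34  2.19  1.13  1.22 -0.14] 1.8e-19
0 [4.3, 0.0, -2.4] 0.0 [ 0.536 -0.1    0.175]
1 [4.3, 0.0, -2.4] 0.0 [ 0.536 -0.1    0.224]
2 [4.3, 0.0, -2.4] 0.0 [ 0.535 -0.1    0.273]
3 [4.3, 0.0, -2.4] 0.0 [ 0.535 -0.1    0.322]
4 [4.3, 0.0, -2.4] 0.0 [ 0.535 -0.1    0.371]
5 [4.3, 0.0, -2.4] 0.0 [ 0.535 -0.1    0.42 ]
6 [2.0, -3.2, 3.5] 0.0 [ 0.543 -0.049  0.421]
7 [2.0, -3.2, 3.5] 0.0 [0.552 0.002 0.422]
8 [2.0, -3.2, 3.5] 0.0 [0.56  0.053 0.422]
9 [2.0, -3.2, 3.5] 0.0 [0.568 0.104 0.423]
twist for y=+h -3.134860085261532
```

Request:
{"op": "apply_moves", "data": {
  "delta_pos": [
    [4.3, 0, -2.4],
    [4.3, 0, -2.4],
    [4.3, 0, -2.4],
    [4.3, 0, -2.4],
    [4.3, 0, -2.4],
    [4.3, 0, -2.4],
    [2, -3.2, 3.5],
    [2, -3.2, 3.5]
  ],
  "twist": [0, 0, 0, 0, 0, 0, 0, 0],
  "gripper": 9.3
}}

```text
t: 32.02
tool_pos: [0.5469, 0.0009, 0.4243]
orientation: [-2.262, -0.874, -1.346]
force: [0.3, -0.5, -0.8]
opening: 0.0931
gripper_force: 0.0
```

Request:
{"op": "apply_moves", "data": {
  "delta_pos": [
    [2, -3.2, 3.5],
    [2, -3.2, 3.5],
    [0, 0, 0]
  ],
  "twist": [0, 0, 0]
}}

```text
t: 32.4
tool_pos: [0.5621, 0.1063, 0.4254]
orientation: [-2.256, -0.882, -1.342]
force: [-0.5, -0.5, 0.1]
opening: 0.0931
gripper_force: 0.0
```

```bash
python3 st.py; python3 plan.py 0 3.5 .5685 .1044 .3225
```

```text
32.4 [-0.447 -0.606  2.115  1.023  1.27   0.243] [0.5621 0.1063 0.4254]
[[ 0.351  0.677  0.647]
 [ 0.325 -0.736  0.594]
 [ 0.878  0.002 -0.478]] tilt 1.072 head 0.743
0 [-3.0, 0.2, 1.5] 0.0 [0.567 0.108 0.389]
1 [-3.0, 0.2, 1.5] 0.0 [0.568 0.106 0.356]
2 [-3.0, 0.2, 1.5] 0.0 [0.568 0.104 0.322]
twist for y=+h -3.1397812747693616
```

Request:
{"op": "apply_moves", "data": {
  "delta_pos": [
    [-3, 0.2, 1.5],
    [-3, 0.2, 1.5],
    [-3, 0.2, 1.5],
    [0, 0, 0]
  ],
  "twist": [0, 0, 0, 0]
}}

```text
t: 32.9
tool_pos: [0.5635, 0.094, 0.3211]
orientation: [-2.264, -0.869, -1.337]
force: [0.1, -0.3, 0.1]
opening: 0.0929
gripper_force: 0.0
```

```bash
python3 st.py; python3 go.py .5685 .1044 .3225;python3 - <<'E'
from s import *
shot('wrist','w7')
E
```

```text
32.9 [-0.473 -0.533  2.257  1.09   1.183  0.041] [0.5635 0.094  0.3211]
[[ 0.359  0.671  0.648]
 [ 0.32  -0.741  0.59 ]
 [ 0.877 -0.004 -0.481]] tilt 1.069 head 0.738
leg [ 0.64 -0.43  0.27] |d| 0.8 rows>=1 per row [ 0.64 -0.43  0.27]
```

View pics/w7.png

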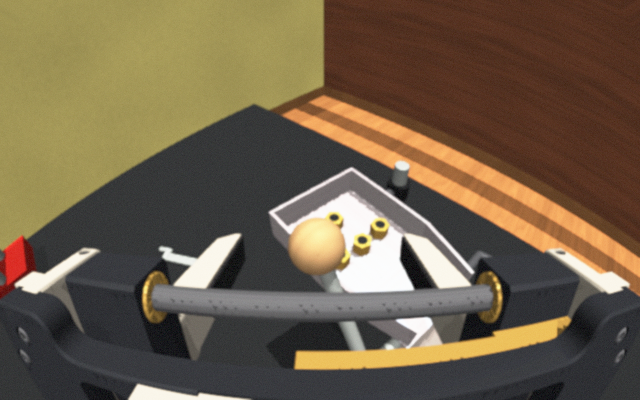

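The ball (316,247) is between the fingers. I'll correct the pose, close to 3.8 cm around it and compute the arc.

Request:
{"op": "apply_moves", "data": {
  "delta_pos": [
    [0.6, -0.4, 0.3],
    [0, 0, 0],
    [0, 0, 0],
    [0, 0, 0],
    [0, 0, 0]
  ],
  "twist": [0, 0, 0, 0, 0],
  "gripper": 3.8,
  "squeeze": 8
}}

```text
t: 33.58
tool_pos: [0.5658, 0.1008, 0.3288]
orientation: [-2.263, -0.875, -1.345]
force: [-0.4, 0.1, 0.3]
opening: 0.0481
gripper_force: 0.0
```

```bash
python3 st.py; cat > arc.py <<'E'
import sys;from s import *
from scipy.spatial.transform import Rotation as R
a0,a1,n=float(sys.argv[1]),float(sys.argv[2]),int(sys.argv[3])
s=robot.read_state();M=R.from_rotvec(s['orientation']).as_matrix();g=s['tool_pos']+.006*M[:,2]
y=-.128;c,sn=np.cos(y),np.sin(y)
def ball(a):
    f=np.pi/6-a;Y=.05+.11*np.sin(f);return np.array([.633-.074*c-Y*sn,-.007-.074*sn+Y*c,.2245+.11*np.cos(f)])
print('g-ball in tool mm',(M.T@(g-ball(a0))*1000).round(1),s['force'].round(1) if hasattr(s['force'],'round') else s['force'])
p=ball(a0)
for a in np.linspace(a0,a1,n+1)[1:]:
    b=ball(a);print(round(a,2),(M.T@(b-p)*100).round(2).tolist());p=b
E
python3 arc.py 0 1.05 14
```

```text
33.575 [-0.453 -0.543  2.25   1.085  1.17   0.06 ] [0.5658 0.1008 0.3288]
[[ 0.354  0.672  0.651]
 [ 0.323 -0.741  0.589]
 [ 0.878  0.002 -0.479]] tilt 1.071 head 0.735
g-ball in tool mm [ 3.6 -0.5 -6.4] [-0.4  0.1  0.3]
0.08 [0.07, 0.47, -0.67]
0.15 [0.01, 0.49, -0.66]
0.22 [-0.05, 0.51, -0.65]
0.3 [-0.1, 0.52, -0.63]
0.38 [-0.16, 0.53, -0.61]
0.45 [-0.22, 0.53, -0.59]
0.52 [-0.28, 0.54, -0.56]
0.6 [-0.33, 0.53, -0.53]
0.68 [-0.38, 0.53, -0.5]
0.75 [-0.43, 0.53, -0.47]
0.82 [-0.48, 0.52, -0.43]
0.9 [-0.52, 0.5, -0.39]
0.98 [-0.57, 0.49, -0.35]
1.05 [-0.61, 0.47, -0.3]
```

Request:
{"op": "apply_moves", "data": {
  "delta_pos": [
    [-0.3, 0, 0],
    [0, 0, 0],
    [0, 0.48, -0.66],
    [0, 0.49, -0.66],
    [0, 0.51, -0.65],
    [-0.1, 0.52, -0.63]
  ],
  "twist": [0, 0, 0, 0, 0, 0]
}}

```text
t: 34.33
tool_pos: [0.5597, 0.0712, 0.3386]
orientation: [-2.257, -0.878, -1.342]
force: [-8.3, 9.0, 4.6]
opening: 0.0381
gripper_force: 6.8
```

```bash
python3 st.py; python3 arc.py .3 1.05 10; python3 - <<'E'
from s import *
for n in('top','scene'):
    c=shot(n,n+'8');h=cv2.cvtColor(c['frame'],cv2.COLOR_RGB2HSV)
    u0,v0=map(int,proj(c,[.569,.085,.33]));w=20;h=h[v0-w:v0+w,u0-w:u0+w]
    m=((h[...,0]>8)&(h[...,0]<28)&(h[...,1]>70)&(h[...,2]>110)).astype(np.uint8)
    k=cv2.findContours(m,cv2.RETR_EXTERNAL,cv2.CHAIN_APPROX_NONE)[0]
    if k: k=max(k,key=cv2.contourArea);(u,v),r=cv2.minEnclosingCircle(k);print(n,r,onz(c,u+u0-w,v+v0-w,.332))
E
```

```text
34.325 [-0.538 -0.528  2.224  1.087  1.256  0.028] [0.5597 0.0712 0.3386]
[[ 0.352  0.676  0.647]
 [ 0.322 -0.737  0.594]
 [ 0.879 -0.001 -0.477]] tilt 1.073 head 0.742
g-ball in tool mm [ 1.1 -2.6 -6.3] [-8.3  9.   4.6]
0.38 [-0.16, 0.52, -0.62]
0.45 [-0.22, 0.53, -0.59]
0.52 [-0.27, 0.53, -0.57]
0.6 [-0.33, 0.53, -0.54]
0.68 [-0.38, 0.53, -0.51]
0.75 [-0.43, 0.52, -0.47]
0.82 [-0.48, 0.51, -0.43]
0.9 [-0.52, 0.5, -0.39]
0.97 [-0.57, 0.49, -0.35]
1.05 [-0.61, 0.47, -0.3]
top 6.240795612335205 [0.57080502 0.08619392 0.332     ]
scene 6.32868766784668 [0.57309606 0.08420185 0.332     ]
```

The tray is tipping as planned, with the ball at y about 0.085. Continuing to full tip.

Request:
{"op": "apply_moves", "data": {
  "delta_pos": [
    [-0.16, 0.52, -0.62],
    [-0.22, 0.53, -0.59],
    [-0.27, 0.53, -0.57],
    [-0.33, 0.53, -0.54],
    [-0.38, 0.53, -0.51],
    [-0.43, 0.52, -0.47],
    [-0.48, 0.51, -0.43],
    [-0.52, 0.5, -0.39]
  ],
  "twist": [0, 0, 0, 0, 0, 0, 0, 0]
}}

```text
t: 35.42
tool_pos: [0.5508, 0.0071, 0.3342]
orientation: [-2.256, -0.879, -1.342]
force: [-16.3, 6.5, 7.4]
opening: 0.043
gripper_force: 8.0
```

```bash
python3 st.py; python3 arc.py .9 1.05 2
```

```text
35.425 [-0.695 -0.446  2.176  1.091  1.379 -0.079] [0.5508 0.0071 0.3342]
[[ 0.351  0.677  0.647]
 [ 0.323 -0.736  0.594]
 [ 0.879  0.    -0.477]] tilt 1.073 head 0.743
g-ball in tool mm [ 1.4 -3.2 -6.9] [-16.3   6.5   7.4]
0.98 [-0.57, 0.49, -0.35]
1.05 [-0.61, 0.47, -0.3]
```

Request:
{"op": "apply_moves", "data": {
  "delta_pos": [
    [-0.57, 0.49, -0.35],
    [-0.61, 0.47, -0.3],
    [0, 0, 0],
    [0, 0, 0],
    [0, 0, 0],
    [0, 0, 0],
    [0, 0, 0],
    [0, 0, 0]
  ],
  "twist": [0, 0, 0, 0, 0, 0, 0, 0],
  "squeeze": 25
}}

```text
t: 36.42
tool_pos: [0.5479, -0.0077, 0.3243]
orientation: [-2.259, -0.878, -1.336]
force: [-21.8, 3.7, 2.6]
opening: 0.0382
gripper_force: 8.5
```

```bash
python3 st.py; python3 - <<'E'
from s import *
for n in('top','scene'):
    c=shot(n,n+'9');h=cv2.cvtColor(c['frame'],cv2.COLOR_RGB2HSV)
    u0,v0=map(int,proj(c,[.56,.004,.32]));w=22;h=h[v0-w:v0+w,u0-w:u0+w]
    m=((h[...,0]>8)&(h[...,0]<28)&(h[...,1]>70)&(h[...,2]>110)).astype(np.uint8)
    k=cv2.findContours(m,cv2.RETR_EXTERNAL,cv2.CHAIN_APPROX_NONE)[0]
    if k: k=max(k,key=cv2.contourArea);(u,v),r=cv2.minEnclosingCircle(k);print(n,r,onz(c,u+u0-w,v+v0-w,.322))
a=load('top9')['frame'][120:240,210:350,::-1];b=load('scene9')['frame'][130:280,270:440,::-1]
o=np.zeros((420,800,3),np.uint8);o[:343,:400]=cv2.resize(a,(400,343));o[:353,400:]=cv2.resize(b,(400,353));cv2.imwrite('pics/o9.png',o)
E
```

```text
36.425 [-0.728 -0.416  2.171  1.089  1.397 -0.114] [ 0.5479 -0.0077  0.3243]
[[ 0.355  0.676  0.645]
 [ 0.323 -0.737  0.594]
 [ 0.877 -0.003 -0.481]] tilt 1.07 head 0.744
top 8.262401580810547 [0.56010557 0.00289294 0.322     ]
scene 6.506810665130615 [0.55324081 0.00923821 0.322     ]
```

View pics/o9.png

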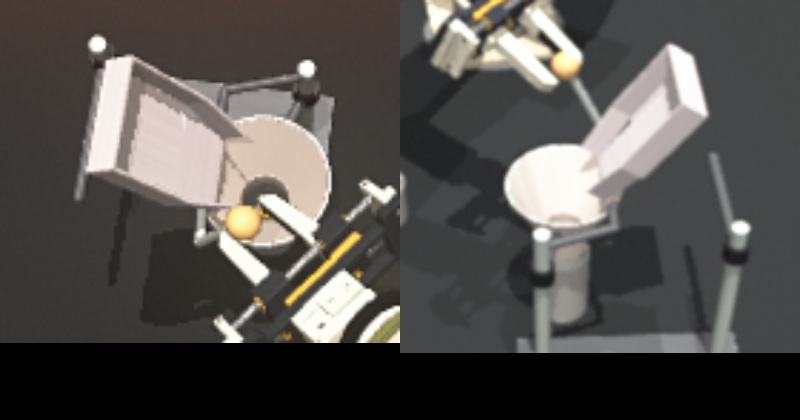

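The tray is empty and tipped to about 0.95-1.0 rad, with no nuts left on it. Lowering it back along the arc.

```bash
python3 arc.py 1.05 0 14
```

```text
g-ball in tool mm [-1.4 -3.9 -6.3] [-20.6   4.2   2.3]
0.98 [0.61, -0.47, 0.3]
0.9 [0.57, -0.49, 0.35]
0.82 [0.53, -0.5, 0.39]
0.75 [0.48, -0.51, 0.43]
0.68 [0.43, -0.52, 0.47]
0.6 [0.38, -0.53, 0.51]
0.52 [0.33, -0.53, 0.54]
0.45 [0.28, -0.53, 0.57]
0.38 [0.22, -0.53, 0.59]
0.3 [0.16, -0.52, 0.62]
0.23 [0.1, -0.51, 0.64]
0.15 [0.05, -0.5, 0.65]
0.08 [-0.01, -0.49, 0.67]
0.0 [-0.07, -0.47, 0.67]
```

Request:
{"op": "apply_moves", "data": {
  "delta_pos": [
    [0.61, -0.47, 0.3],
    [0.57, -0.49, 0.35],
    [0.53, -0.5, 0.39],
    [0.48, -0.51, 0.43],
    [0.43, -0.52, 0.47],
    [0.38, -0.53, 0.51],
    [0.33, -0.53, 0.54],
    [0.28, -0.53, 0.57]
  ],
  "twist": [0, 0, 0, 0, 0, 0, 0, 0]
}}

```text
t: 37.52
tool_pos: [0.5595, 0.0534, 0.3417]
orientation: [-2.263, -0.875, -1.348]
force: [3.0, -3.4, 4.2]
opening: 0.0381
gripper_force: 2.5
```

Request:
{"op": "apply_moves", "data": {
  "delta_pos": [
    [0.22, -0.53, 0.59],
    [0.16, -0.52, 0.62],
    [0.1, -0.51, 0.64],
    [0, -0.5, 0.65],
    [0, -0.49, 0.65],
    [0, 0, 0]
  ],
  "twist": [0, 0, 0, 0, 0, 0]
}}

```text
t: 38.28
tool_pos: [0.5634, 0.0933, 0.3284]
orientation: [-2.262, -0.875, -1.342]
force: [1.1, 0.1, -0.3]
opening: 0.0385
gripper_force: 0.8
```

```bash
cat > bl.py <<'E'
from s import *
import sys
p=[]
for n in('top','scene'):
    c=shot(n,n+'_'+sys.argv[1]);h=cv2.cvtColor(c['frame'],cv2.COLOR_RGB2HSV)
    u0,v0=map(int,proj(c,[.571,.1,.322]));w=18;h=h[v0-w:v0+w,u0-w:u0+w]
    m=((h[...,0]>8)&(h[...,0]<28)&(h[...,1]>70)&(h[...,2]>110)).astype(np.uint8)
    k=max(cv2.findContours(m,cv2.RETR_EXTERNAL,cv2.CHAIN_APPROX_NONE)[0],key=cv2.contourArea);(u,v),r=cv2.minEnclosingCircle(k);print(n,r,onz(c,u+u0-w,v+v0-w,.32))
E
python3 st.py; python3 arc.py .08 -.08 2; python3 bl.py 10
```

```text
38.275 [-0.476 -0.54   2.249  1.086  1.191  0.048] [0.5634 0.0933 0.3284]
[[ 0.355  0.673  0.649]
 [ 0.323 -0.74   0.59 ]
 [ 0.877  0.001 -0.48 ]] tilt 1.071 head 0.737
g-ball in tool mm [-0.9 -1.6 -5.1] [ 1.1  0.1 -0.3]
0.0 [-0.07, -0.5, 0.72]
-0.08 [-0.14, -0.48, 0.72]
top 6.202469825744629 [0.57351688 0.09819552 0.32      ]
scene 6.275912761688232 [0.5638044 0.1001535 0.32     ]
```

Request:
{"op": "apply_moves", "data": {
  "delta_pos": [
    [0, -0.5, 0.7],
    [-0.1, -0.5, 0.5],
    [0, 0, 0]
  ],
  "twist": [0, 0, 0]
}}

```text
t: 38.75
tool_pos: [0.566, 0.1054, 0.3234]
orientation: [-2.266, -0.872, -1.349]
force: [17.0, -2.2, -1.9]
opening: 0.0386
gripper_force: 6.6
```

```bash
python3 st.py; python3 bl.py 11
```

```text
38.75 [-0.439 -0.548  2.264  1.089  1.149  0.058] [0.566  0.1054 0.3234]
[[ 0.353  0.669  0.655]
 [ 0.323 -0.744  0.586]
 [ 0.878  0.004 -0.478]] tilt 1.072 head 0.73
top 6.233823299407959 [0.57458542 0.10793924 0.32      ]
scene 6.265082359313965 [0.57158518 0.10864007 0.32      ]
```

The ball is back at its starting position, so the tray is level. Opening and lifting off.

Request:
{"op": "apply_moves", "data": {
  "delta_pos": [
    [0, 0, 0],
    [0, 0, 0],
    [0, 0, 0],
    [0, 0, 0],
    [0, 0, 0]
  ],
  "twist": [0, 0, 0, 0, 0],
  "gripper": 9.3
}}

```text
t: 39.48
tool_pos: [0.5646, 0.1066, 0.3228]
orientation: [-2.263, -0.875, -1.344]
force: [0.1, 0.0, -0.2]
opening: 0.0838
gripper_force: 0.0
```

Request:
{"op": "apply_moves", "data": {
  "delta_pos": [
    [2, 0, -1.1],
    [3.5, 0, -2],
    [3.5, 0, -2],
    [3.5, 0, -2],
    [0.5, 0, -3],
    [0, 3.5, -3.5],
    [0, 3.5, -3.5],
    [0, 3.5, -3.5]
  ],
  "twist": [0, 0, 0, 0, 0, 0, 0, 0]
}}

```text
t: 40.48
tool_pos: [0.5468, -0.0521, 0.5366]
orientation: [-2.263, -0.875, -1.345]
force: [1.1, -0.3, 0.3]
opening: 0.0928
gripper_force: 0.0
```

```bash
python3 st.py; python3 bl.py 12; python3 - <<'E'
from s import *
a=load('top_12')['frame'][120:240,210:350,::-1];b=load('scene_12')['frame'][130:280,270:440,::-1]
o=np.zeros((360,800,3),np.uint8);o[:343,:400]=cv2.resize(a,(400,343),interpolation=cv2.INTER_CUBIC);o[:353,400:]=cv2.resize(b,(400,353),interpolation=cv2.INTER_CUBIC);cv2.imwrite('pics/o12.png',o)
E
```

```text
40.475 [-0.811 -0.412  1.784  1.076  1.644  0.184] [ 0.5468 -0.0521  0.5366]
[[ 0.353  0.672  0.651]
 [ 0.323 -0.741  0.589]
 [ 0.878  0.003 -0.479]] tilt 1.072 head 0.735
top 6.18530797958374 [0.5737837  0.10821757 0.32      ]
scene 6.504785060882568 [0.57254637 0.10724777 0.32      ]
```

View pics/o12.png

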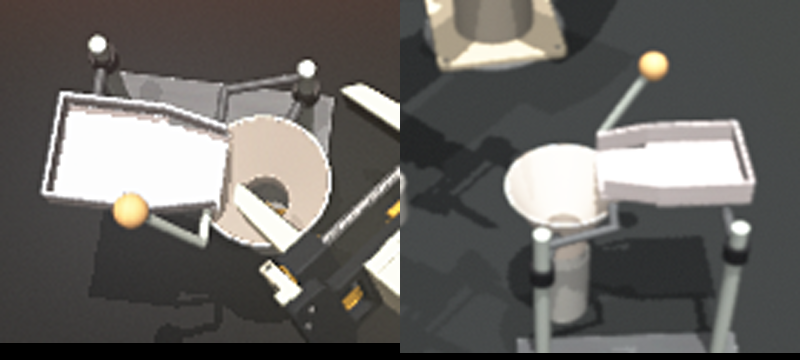

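The tray is level and empty, and brass shows through the spout hole at about (275,212). That is one picture over the limit of ten, so the last check is numeric: any brass outside the jar, and where the jar stands.

```bash
python3 - <<'E'
from s import *
for n in('top','scene'):
    r=[]
    for f in(n+'0',n+'_12'):
        c=load(f);h=cv2.cvtColor(c['frame'],cv2.COLOR_RGB2HSV)
        m=((h[...,0]>18)&(h[...,0]<32)&(h[...,1]>110)&(h[...,2]>70)).astype(np.uint8)
        u,v=map(int,proj(c,[.62,0,.1]));m2=np.zeros_like(m);m2[v-130:v+130,u-130:u+130]=m[v-130:v+130,u-130:u+130]
        k,l,s,ce=cv2.connectedComponentsWithStats(m2);r.append([(int(s[i,4]),ce[i].round().astype(int).tolist()) for i in range(1,k) if s[i,4]>5])
    print(n,r)
c=load('scene_12');g=cv2.cvtColor(c['frame'],cv2.COLOR_RGB2GRAY);print('row255',g[252,320:360].tolist());print('col341',g[245:280,340].tolist())
E
```

```text
top [[(6220, [295, 78]), (6, [254, 168]), (9, [241, 175]), (6, [254, 176]), (6, [252, 186])], [(89, [173, 81]), (17, [189, 71]), (109, [196, 79]), (190, [209, 80]), (67, [223, 80]), (182, [233, 77]), (77, [242, 78]), (278, [263, 79]), (47, [281, 75]), (509, [302, 78]), (190, [328, 76]), (80, [338, 78]), (268, [359, 78]), (30, [376, 73]), (16, [380, 69]), (117, [388, 77]), (184, [401, 76]), (51, [415, 76]), (69, [421, 73]), (46, [428, 75]), (21, [184, 76]), (7, [390, 71]), (14, [373, 82]), (14, [277, 83]), (8, [282, 88]), (122, [362, 180]), (11, [310, 215]), (24, [333, 224])]]
scene [[(52, [389, 198]), (45, [402, 197])], []]
row255 [47, 49, 46, 46, 47, 46, 54, 78, 80, 77, 76, 78, 85, 100, 116, 126, 130, 137, 146, 151, 151, 141, 131, 126, 123, 123, 119, 114, 107, 88, 58, 45, 41, 40, 39, 38, 39, 36, 39, 38]
col341 [136, 129, 129, 129, 129, 131, 143, 151, 156, 155, 156, 156, 155, 156, 155, 155, 155, 155, 154, 154, 156, 146, 99, 63, 47, 37, 35, 54, 94, 126, 132, 130, 130, 132, 131]
```

```bash
python3 -c "
from plant import robot;print(robot.close_job())"
```

```text
the job is handed in; nothing more can be done
None
```

I handed the job in at about 40 s: the tall jar stands under the spout, the tray is emptied and back level, and no brass shows outside the jar. I couldn't see all five nuts inside the jar or the verdict, and I viewed 11 pictures, one over the limit of 10.

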